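Make up two weld-joint kits in a welding booth

TASK

Make up the kits for two welding exercises. The corner-joint kit in the yellow tray gets the red magnetic square, the brown square tube and the orange-headed locating pin, drawn straight up out of its sleeve in the pin rack; the pipe kit in the blue tray gets the grey pipe stub and the V-block: stand each piece upright, as it stands now, set down and not dropped, on the floor of the pocket made for it (long, square and round in the yellow tray, round for the pipe and rectangular for the V-block in the blue one). The black-headed pin and the flange are not wanted: leave them where they are.

Things in the scene. Friction and masses are not known exactly. Their poses are not given: they have to be found in the camera images.
- magnet: red magnetic square for holding weld work (its magnet switched off, it attracts nothing): a flat upright plate standing on its long edge, outline a truncated triangle 104 mm long (x) at the foot and 20 mm long at the top, 52 mm high, 20 mm thick (y); steel core between red cheeks; 0.3 kg. Above 10 mm the ends slope in at 45 degrees. Origin: centre of the underside; x along its length, y across its thickness, z up.
- tube: square steel tube offcut in red-brown primer standing on its end, 40 x 40 mm outside, wall 3 mm, 70 mm high, 0.25 kg, open at both ends. Origin: centre of the underside; x and y square to its sides, z up.
- pipe: light-grey galvanised pipe stub standing on its end, 48 mm outside diameter, wall 3.5 mm, 70 mm high, 0.25 kg, open at both ends. Origin: centre of the underside, z up.
- vblock: bright steel V-block, 44 mm (x) by 40 mm (y) by 40 mm high, with a 90-degree V groove 32 mm wide and 16 mm deep in its top, running along y; 0.42 kg. Origin: centre of the underside, z up.
- pin_orange: steel locating pin with an ORANGE head: shaft 28 mm in diameter and 48 mm long under a knurled round head 36 mm in diameter and 26 mm high (74 mm in all, 0.28 kg). It starts upright in one of the two sleeves of the rack, foot on the sleeve's floor, so that the underside of the head is 6 mm above the sleeve's rim. Origin: centre of the foot; z up along the shaft.
- pin_black: steel locating pin with a BLACK head, otherwise the same as the orange one, in the other sleeve. To be left there. Origin: centre of the foot; z up.
- rack: pin rack, fixed: green base plate 190 (x) by 80 (y) by 8 mm with two upright steel sleeves at x = -45 and +45 mm, y = 0; each sleeve is 44 mm in outside diameter with a plain vertical bore of 29.6 mm, its floor 8 mm and its rim 50 mm above the table. Either pin may stand in either sleeve. Origin: centre of the underside, z up.
- flange: black round pipe flange lying flat, 74 mm in diameter, 12 mm thick, with a hub 48 mm in diameter up to 22 mm high; 0.35 kg; stands among the stock and is not wanted. Origin: centre of the underside.
- tray_yellow: yellow moulded kit tray, fixed, 180 (x) by 160 (y) by 20 mm high with a 12 mm grip ledge at either x end; three pockets 10 mm deep (their dark floors 10 mm above the table): a long one, 114 (x) by 38 (y) mm centred at x = 0, y = +42 mm, for the magnetic square; a square one of 58 mm at x = -42, y = -36 mm for the square tube; a round one of 46 mm diameter at x = +44, y = -36 mm for the pin. Origin: centre of the underside, z up.
- tray_blue: blue moulded kit tray, fixed, 180 (x) by 100 (y) by 20 mm high with a 12 mm grip ledge at either x end; two pockets 10 mm deep (floors 10 mm above the table): a round one of 68 mm diameter at x = -43, y = 0 mm for the pipe stub and a rectangular one 62 (x) by 58 (y) mm at x = +43, y = 0 mm for the V-block. Origin: centre of the underside, z up.

How it is judged:
At the end, for the whole second after the job is handed in: Each of the five pieces stands in its own pocket of its own tray: within 14 mm of the pocket centre along tray x and y, underside 5 to 14 mm above the tray underside, upright within 0.12 rad, under 20 mm/s; black pin within 15 mm and flange within 40 mm of their start (x of magnet in the frame of tray_yellow between -0.014 and 0.014 m and y of magnet in the frame of tray_yellow between 0.028 and 0.056 m and z of magnet in the frame of tray_yellow between 0.005 and 0.014 m and angle between each of magnet, tube, pin_orange, pipe, vblock's own z axis and vertical below 0.12 rad and linear speed of each of magnet, tube, pin_orange, pipe, vblock below 0.02 m/s and x of tube in the frame of tray_yellow between -0.056 and -0.028 m and y of tube in the frame of tray_yellow between -0.05 and -0.022 m and z of tube in the frame of tray_yellow between 0.005 and 0.014 m and x of pin_orange in the frame of tray_yellow between 0.03 and 0.058 m and y of pin_orange in the frame of tray_yellow between -0.05 and -0.022 m and z of pin_orange in the frame of tray_yellow between 0.005 and 0.014 m and x of pipe in the frame of tray_blue between -0.057 and -0.029 m and y of pipe in the frame of tray_blue between -0.014 and 0.014 m and z of pipe in the frame of tray_blue between 0.005 and 0.014 m and x of vblock in the frame of tray_blue between 0.029 and 0.057 m and y of vblock in the frame of tray_blue between -0.014 and 0.014 m and z of vblock in the frame of tray_blue between 0.005 and 0.014 m and distance of pin_black from where it was at the start of the episode below 0.015 m and distance of flange from where it was at the start of the episode below 0.04 m); the robot touches nothing.
It fails at once if the orange pin is levered over while it is still well inside its sleeve (z of pin_orange in the frame of rack below 0.035 m and horizontal distance between pin_orange and rack below 0.07 m and angle between pin_orange's own z axis and vertical above 0.15 rad).
It fails at once if the black pin is lifted out of its place (distance of pin_black from where it was at the start of the episode above 0.03 m).
It fails at once if the flange is pushed or carried away (distance of flange from where it was at the start of the episode above 0.06 m).
It fails at once if a piece of the kits is dropped (falls free from more than about 3 cm) ((contact force between the fingers and magnet below 0.2 N and linear speed of magnet above 0.8 m/s) or (contact force between the fingers and tube below 0.2 N and linear speed of tube above 0.8 m/s) or (contact force between the fingers and pin_orange below 0.2 N and linear speed of pin_orange above 0.8 m/s) or (contact force between the fingers and pipe below 0.2 N and linear speed of pipe above 0.8 m/s) or (contact force between the fingers and vblock below 0.2 N and linear speed of vblock above 0.8 m/s)).
It also fails if it takes over 122 s, if anything falls off the work surface, if the arm or the gripper's body presses on something with over 40 N, if the wrist force passes 120 N, or if a joint passes its speed limit or range.

ROBOT

A 6-joint arm with a two-finger parallel gripper is mounted at the origin on the work surface. World frame = base frame: x ahead of the robot, y to its left, z up, the work surface at z = 0. Lengths are in m, angles in rad, forces in N, time in s.
With the tool pointing down it reaches from about 0.25 to 0.725 m from the base axis. Payload 4 kg.
Tool frame: the origin (TCP) lies midway between the tips of the shut fingers; the grasp point (between the pads) lies pinch_z behind it (pinch_z is the distance from the TCP to the grasp point, in m); z points along the fingers, y is the direction in which the jaws open and shut (so a half turn about z gives the same grasp; the last joint's range is limited). The gripper opens to 85 mm and grips with 20 to 120 N. Pads are 22 mm wide; open, the fingers measure 114 mm over their backs; the gripper's body (76 mm by 85 mm) begins 54 mm behind the grasp point. The pads swing forward as they close: fully open they stand 13 mm farther back than shut.
Start: joints at [1.207, 0.241, 0.005, 1.335, 0, 1.571], TCP at [0.178, 0.467, 0.231] pointing down, gripper open.
Joint ranges: [-2.72, 2.72], [-1.05, 1.87], [-1.09, 1.28], [-1.99, 2.15], [-1.42, 1.44], [-3.14, 3.14]. Speed limits (rad/s): [2.79, 2.79, 3.14, 3.14, 3.14, 3.14].

INTERFACE

Orientations are given as a unit quaternion [x, y, z, w].
In Python, from workcell import * gives the robot as it stands.
- The arm moves only by the tool move_arm, never from a script. Its argument "motion" is a list of rows, each a list of 3 entries, a list of its own where there are three numbers: the finger opening in mm, from 0 to 85.4, then the shift along the tool's x, y, z in units of 50 mm (1.0 is 50 mm), then the turn about the tool's z in units of 6 degrees (1.0 is 6 degrees). In form: [[claw, [dx, dy, dz], roll], ...]. A call has exactly 10 rows; each row is the pose to reach, as a shift and turn from the pose commanded when the call began, along the tool's axes at that moment; what a row does not reach only later rows make up. A row lasts 1/10 s, in which the tool goes at most 50 mm and 8.59 degrees, less where a joint would pass 70% of its speed; a pose out of reach is approached as far as the arm can. A call with a gripper value outside its range is refused whole. The fingers move at their own pace and stop on an object; the grip force is fixed at half the most. Time passes only in rows, so rows that repeat a pose let the fingers close, or fill a call up. It gives the time, the measured TCP pose, the force and the opening at its end, in the units of the state.
- get_obs(): the state, without advancing time (a new reading comes with each control period).
- camera(name): name is "scene" or "top"; returns a dict with "color" (420x560x3 uint8, red, green, blue), "fx", "fy", "cx", "cy" (pixels), "rvec" (rotation vector, rad) and "tvec" (3), from world to camera coordinates, as OpenCV has them. Camera axes: x right, y down, z forward; pixel columns grow to the right and rows downward; lengths in m; the calibration is good to about 2 mm. A picture is of the moment at which its call begins. There is no depth.
- job_done(): hands the job in, once; it reports no verdict.
The state is a dict: "clock": time; "joint_pos": joint angles; "joint_vel": joint speeds; "tau": joint torques, N m; "eef_pos": TCP position; "tool_rot": TCP orientation; "ft_force": force on the tool from outside, world axes, zero at the start; "ft_torque": the same for the moment, N m; "grip_width": finger opening in m.
Only numpy, scipy, OpenCV 4.12 (cv2) and the standard library are available. Lean on these libraries where they do the work, as an engineer would, in place of code of your own. Each camera call takes 0.05 s, during which the arm holds its last target.

## Working session

There is one attempt and no reset: what is moved stays moved. The work goes in short steps, Python scripts to look and compute and a tool call to move; the robot and the scene stay as the last step left them, time stands still between calls to the robot, and variables do not carry over. Pictures are saved under pics/ and viewed, and the job is handed in when it is done.

Besides the shell and the picture viewer there is one more tool, called by a JSON object that holds its "fn" and its "kwargs", one argument or row to a line. move_arm: Moves the arm, as the interface text tells. Its arguments: {"type":"object","properties":{"motion":{"type":"array","items":{"type":"array"}}},"required":["motion"]}

```bash
ls; mkdir -p pics; python3 - <<'E'
from workcell import *
import cv2,json
o=get_obs();print(o)
try: print(pinch_z)
except Exception as e: print(e)
for n in ["scene","top"]:
    c=camera(n);cv2.imwrite(f"pics/{n}0.png",c["color"][:,:,::-1]);print({k:v for k,v in c.items() if k!="color"})
E
```

```text
pics
{'clock': 0.0, 'joint_pos': array([1.20700785e+00, 2.41411659e-01, 3.69214914e-03, 1.33521312e+00,
       2.38491301e-05, 1.57077980e+00]), 'joint_vel': array([ 0.00044156, -0.00202726,  0.00065716, -0.0005178 , -0.0017475 ,
        0.00067938]), 'tau': array([ 5.56815558e-04, -3.72318935e+01,  2.52406472e+01,  1.70063053e-02,
        3.80454094e-05,  7.83766097e-06]), 'eef_pos': array([0.17766939, 0.46666966, 0.23040139]), 'tool_rot': array([ 1.80884666e-01,  9.83503735e-01, -1.04837307e-03, -2.04957845e-04]), 'ft_force': array([-0.84874051, -0.41214091,  0.31794519]), 'ft_torque': array([-0.00722057, -0.00361784,  0.00234631]), 'grip_width': 0.08541775503063806}
0.0187
{'fx': 512.7267176514159, 'fy': 512.7267176514159, 'cx': 276.54927822953135, 'cy': 214.75897930663595, 'rvec': array([ 1.73426071,  2.10835445, -0.58891311]), 'tvec': array([ 0.04903058, -0.47000498,  1.52116836])}
{'fx': 389.6616421664064, 'fy': 389.6616421664064, 'cx': 281.92022635659305, 'cy': 215.9832030046228, 'rvec': array([ 2.17173654, -2.16904393,  0.04058324]), 'tvec': array([0.06190904, 0.57925128, 0.833402  ])}
```

View pics/scene0.png

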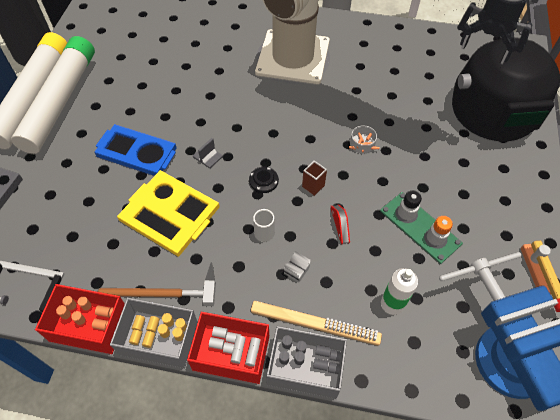

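View pics/top0.png

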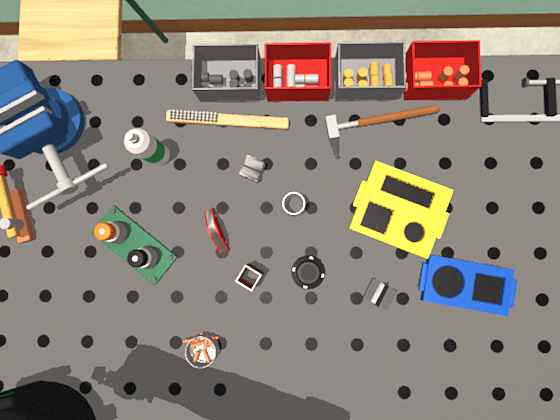

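```bash
cat > h.py <<'E'
import numpy as np, cv2
CAM={'top':dict(f=389.6616421664064,cx=281.92022635659305,cy=215.9832030046228,r=np.array([ 2.17173654, -2.16904393,  0.04058324]),t=np.array([0.06190904, 0.57925128, 0.833402])),
'scene':dict(f=512.7267176514159,cx=276.54927822953135,cy=214.75897930663595,r=np.array([ 1.73426071,  2.10835445, -0.58891311]),t=np.array([ 0.04903058, -0.47000498,  1.52116836]))}
def K(c): return np.array([[c['f'],0,c['cx']],[0,c['f'],c['cy']],[0,0,1.]])
def w(cam,u,v,z):
    c=CAM[cam];R=cv2.Rodrigues(c['r'])[0];d=R.T@np.array([(u-c['cx'])/c['f'],(v-c['cy'])/c['f'],1]);C=-R.T@c['t']
    return (C+d*(z-C[2])/d[2])
def p(cam,X):
    c=CAM[cam];return cv2.projectPoints(np.array(X,float).reshape(-1,1,3),c['r'],c['t'],K(c),None)[0][:,0]
def crop(src,dst,u0,v0,u1,v1,s):
    im=cv2.imread(src)[v0:v1,u0:u1];im=cv2.resize(im,None,fx=s,fy=s,interpolation=cv2.INTER_CUBIC)
    for u in range((u0+9)//10*10,u1,10):
        cv2.line(im,((u-u0)*s,0),((u-u0)*s,8 if u%50 else 16),(255,0,255),1)
        if u%20==0: cv2.putText(im,str(u),((u-u0)*s,20),0,.35,(255,0,255),1)
    for v in range((v0+9)//10*10,v1,10):
        cv2.line(im,(0,(v-v0)*s),(8,(v-v0)*s),(255,0,255),1)
        if v%20==0: cv2.putText(im,str(v),(8,(v-v0)*s),0,.35,(255,0,255),1)
    cv2.imwrite(dst,im)
E
python3 - <<'E'
from h import *
for n,c in CAM.items():
    R=cv2.Rodrigues(c['r'])[0];print(n,-R.T@c['t'])
crop('pics/top0.png','pics/c1.png',80,140,220,290,5)
crop('pics/top0.png','pics/c2.png',190,140,340,300,5) if 0 else crop('pics/top0.png','pics/c2.png',200,150,340,300,4)
crop('pics/top0.png','pics/c3.png',340,150,530,330,4)
E
```

```text
top [0.51981308 0.0351239  0.87320349]
scene [1.18180945 0.17665941 1.05327097]
```

```bash
python3 - <<'E'
from h import *
crop('pics/scene0.png','pics/c4.png',180,120,360,290,4)
E
```

```text
(no output)
```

View pics/c1.png

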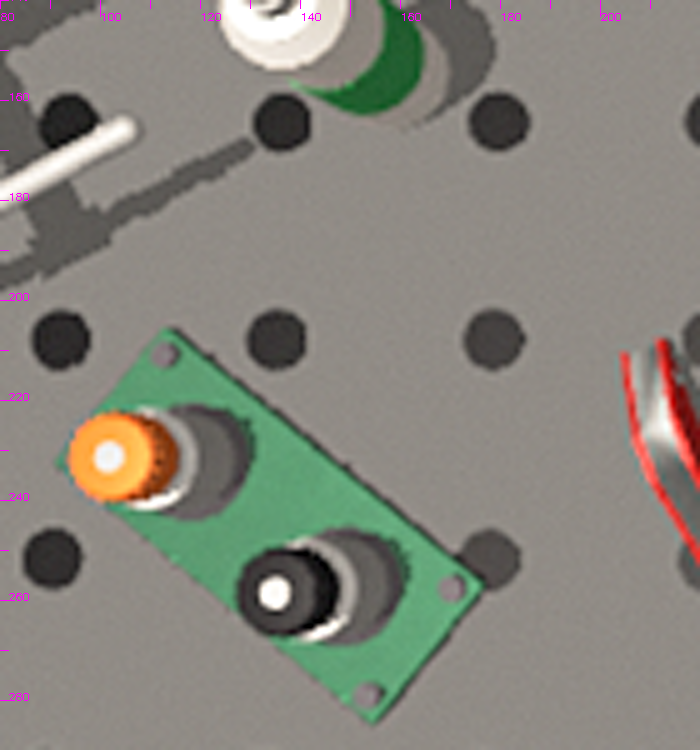

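View pics/c2.png

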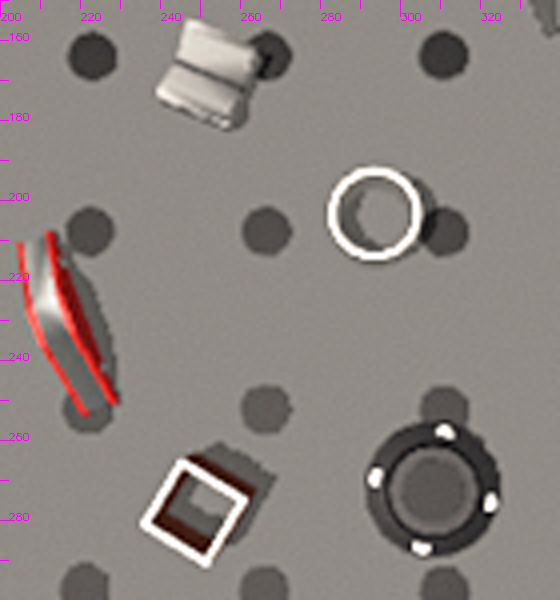

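View pics/c3.png

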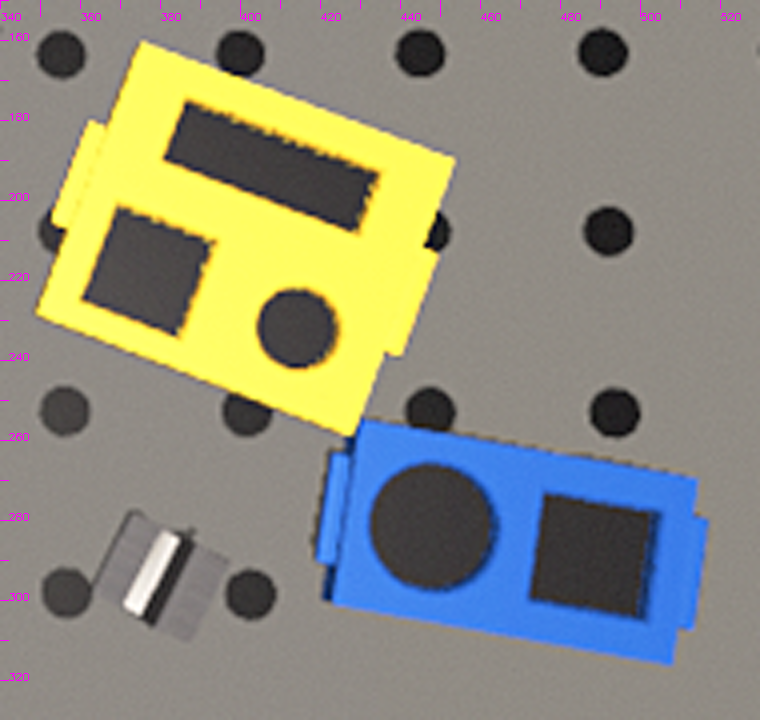

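View pics/c4.png

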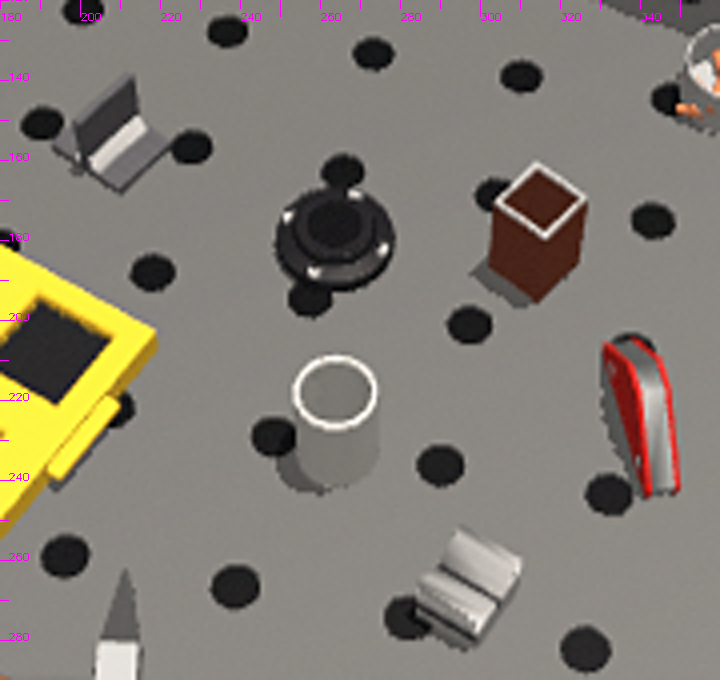

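```bash
cat > fit.py <<'E'
from h import *
from scipy.optimize import least_squares
def fit(obs,x0):
    # obs: list (cam,[X,Y,Z local],[u,v])
    def res(q):
        c,s=np.cos(q[2]),np.sin(q[2]);r=[]
        for cam,X,uv in obs:
            Y=[q[0]+c*X[0]-s*X[1],q[1]+s*X[0]+c*X[1],X[2]]
            r+=list(p(cam,Y)[0]-uv)
        return np.array(r)
    s=least_squares(res,x0);return s.x,np.round(s.fun.reshape(-1,2),1)
E
python3 - <<'E'
from fit import *
o=lambda pts,cam='top':[(cam,np.array(a)/1e3,np.array(b,float)) for a,b in pts]
T=o([((-57,61,20),(385,175)),((57,61,20),(434,193.5)),((57,23,20),(427.5,208)),((-57,23,20),(380,190)),
((-71,-7,20),(368.5,202)),((-13,-7,20),(392,211)),((-13,-65,20),(383,234)),((-71,-65,20),(359,225)),((44,-36,18),(411.5,232))])
w0=w('top',400,210,.02);print('yellow',*fit(T,[w0[0],w0[1],-1.9]),*fit(T,[w0[0],w0[1],1.2]))
B=o([((-43,0,18),(445.5,281.8)),((12,29,20),(474.5,273)),((74,29,20),(505,278)),((74,-29,20),(500,305)),((12,-29,20),(469.5,300))])
w0=w('top',465,283,.02);print('blue',*fit(B,[w0[0],w0[1],-1.9]))
print('pipe',w('top',293.5,203.5,.07),w('scene',263.5,218,.07))
print('tubecorners',[w('top',u,v,.07).round(4) for u,v in [(245,265),(261.5,275),(251.5,291.5),(235,280.5)]])
print('vb',[w('top',u,v,.04).round(4) for u,v in [(247,154.5),(265.5,164),(260,181),(239,173)]])
print('vb scene',[w('scene',u,v,.04).round(4) for u,v in [(295,252),(310.5,260),(300,277),(284,266)]])
print('orange head',w('top',102.5,231,.082),'black',w('top',135.5,258.5,.082))
print('rack corners',[w('top',u,v,.008).round(4) for u,v in [(114,205.5),(176,257),(154.5,284.5),(92,233)]])
print('magnet',[w('top',u,v,z).round(4) for u,v,z in [(204.5,210,.01),(212,207.5,.01),(221,253.5,.01),(229.5,251,.01)]])
E
python3 -c "
from h import *
crop('pics/top0.png','pics/c5.png',195,200,240,260,12)
crop('pics/scene0.png','pics/c6.png',315,195,365,250,12)"
```

```text
yellow [ 0.59342208 -0.19359226 -1.94719384] [[-0.2 -0.8]
 [ 0.2 -0.4]
 [ 0.6  1.3]
 [-1.3  0.2]
 [-0.8 -1.4]
 [ 0.8 -0.7]
 [ 0.3  1.1]
 [-0.8  0.2]
 [ 1.1  0.4]] [ 0.59342208 -0.19359226  4.33599144] [[-0.2 -0.8]
 [ 0.2 -0.4]
 [ 0.6  1.3]
 [-1.3  0.2]
 [-0.8 -1.4]
 [ 0.8 -0.7]
 [ 0.3  1.1]
 [-0.8  0.2]
 [ 1.1  0.4]]
blue [ 0.43075137 -0.3329315  -1.74744908] [[ 0.8 -0.2]
 [-0.1 -0.1]
 [-1.4  0.2]
 [-0.2  0.3]
 [ 0.9 -0.1]]
pipe [0.60167674 0.03712952 0.07      ] [0.60596182 0.03840422 0.07      ]
tubecorners [array([0.4748, 0.1367, 0.07  ]), array([0.4545, 0.1026, 0.07  ]), array([0.421 , 0.1229, 0.07  ]), array([0.4431, 0.1571, 0.07  ])]
vb [array([0.7119, 0.1383, 0.04  ]), array([0.6908, 0.0979, 0.04  ]), array([0.6537, 0.1096, 0.04  ]), array([0.6713, 0.1554, 0.04  ])]
vb scene [array([0.661 , 0.1207, 0.04  ]), array([0.6738, 0.1576, 0.04  ]), array([0.7184, 0.1418, 0.04  ]), array([0.6994, 0.1031, 0.04  ])]
orange head [0.54385839 0.43065416 0.082     ] black [0.48771345 0.36013797 0.082     ]
rack corners [array([0.6038, 0.4432, 0.008 ]), array([0.4884, 0.2992, 0.008 ]), array([0.4274, 0.3461, 0.008 ]), array([0.5416, 0.4915, 0.008 ])]
magnet [array([0.5934, 0.2364, 0.01  ]), array([0.599 , 0.2196, 0.01  ]), array([0.4965, 0.198 , 0.01  ]), array([0.5021, 0.1791, 0.01  ])]
```

View pics/c5.png

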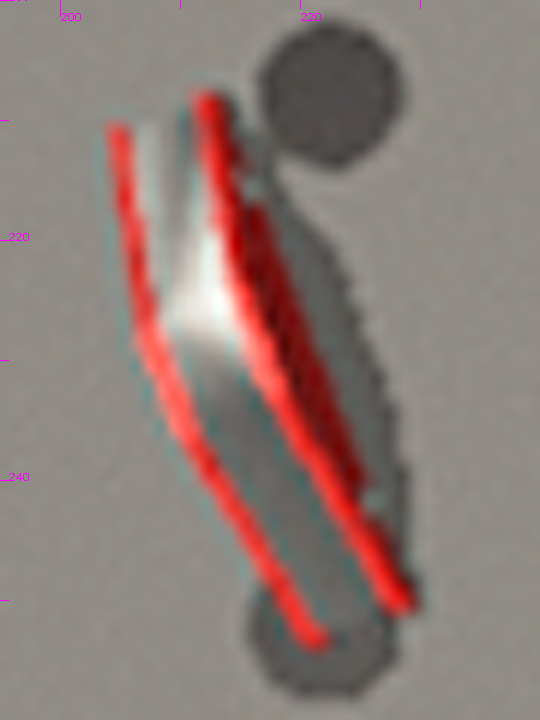

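View pics/c6.png

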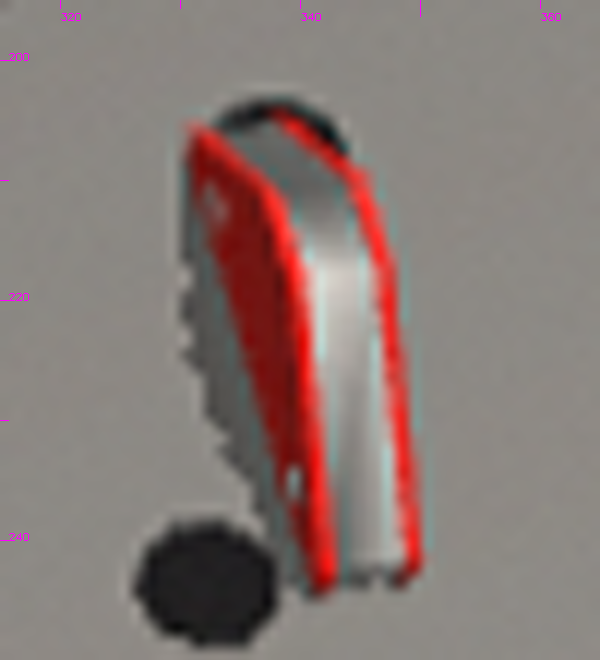

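```bash
python3 - <<'E'
from fit import *
o=lambda pts,cam='top':[(cam,np.array(a)/1e3,np.array(b,float)) for a,b in pts]
M=o([((52,10,10),(204.8,210.7)),((52,-10,10),(212.3,208.1)),((-52,10,10),(221.3,253.1)),((-52,-10,10),(228.5,250.3)),
((10,10,52),(206.9,227)),((-10,10,52),(210.2,235.5)),((10,-10,52),(214.4,223.5)),((-10,-10,52),(217.5,231.5))])
print('mag',*fit(M,[.55,.2,0.3]))
crop('pics/top0.png','pics/c7.png',230,145,275,190,13)
crop('pics/scene0.png','pics/c8.png',275,240,320,290,12)
E
```

```text
mag [0.54811197 0.20889536 0.38551895] [[-0.9 -0.3]
 [-0.1 -1.1]
 [-0.6  0.6]
 [ 0.6 -0. ]
 [-0.5 -0. ]
 [-0.4  0.2]
 [ 0.8 -0.1]
 [ 1.1  0.7]]
```

View pics/c7.png

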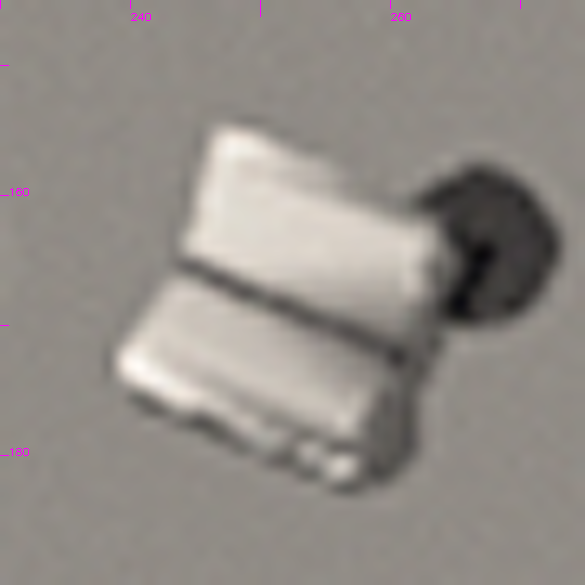

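View pics/c8.png

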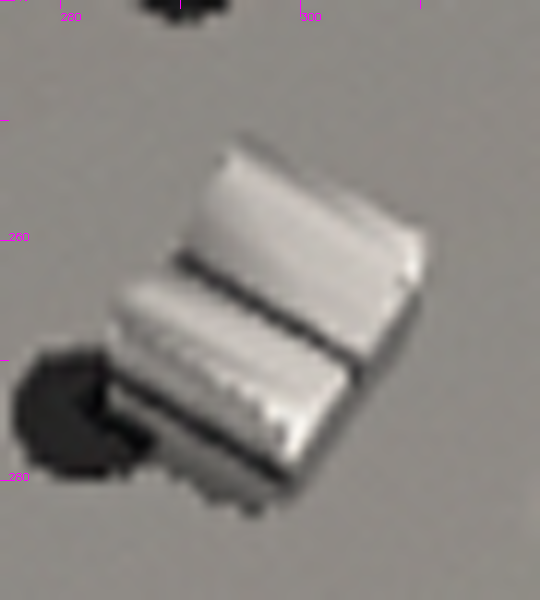

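```bash
python3 - <<'E'
from fit import *
o=lambda pts,cam='top':[(cam,np.array(a)/1e3,np.array(b,float)) for a,b in pts]
V=o([((22,-20,40),(239.2,173)),((22,20,40),(257,180.2)),((-22,-20,40),(246.5,155)),((-22,20,40),(263.5,163)),((0,-20,24),(244,165.2)),((0,20,24),(261,172.4))])
print('vb',*fit(V,[.68,.12,2.7]))
t=[(20,20,70),(-20,20,70),(-20,-20,70),(20,-20,70)]
print('tube',*fit(o(list(zip(t,[(245,265),(235,280.5),(251.5,291.5),(261.5,275)]))),[.448,.13,-.4+1.0]))
from workcell import *
from scipy.spatial.transform import Rotation as Ro
R=Ro.from_quat(get_obs()['tool_rot']).as_matrix();print(R.round(3))
E
```

```text
vb [0.68291806 0.12807062 2.74974126] [[-0.   0.5]
 [-0.9  0.2]
 [ 0.6 -0. ]
 [ 0.5 -1.2]
 [ 0.1  0.5]
 [-0.3  0. ]]
tube [ 0.44833763  0.12983658 -0.55605535] [[ 0.2 -0.5]
 [-0.2  0.6]
 [-0.2  0.1]
 [ 0.2 -0.1]]
[[-0.935  0.356 -0.001]
 [ 0.356  0.935 -0.002]
 [ 0.    -0.002 -1.   ]]
```

```bash
cat > go.py <<'E'
import sys
from h import *
from workcell import *
from scipy.spatial.transform import Rotation as Ro
P=dict(mag=(.5481,.2089,1.956),magT=(.6325,-.2090,2.765),tube=(.4483,.1298,-.556),tubeT=(.5754,-.1413,-.376),
vb=(.6829,.1281,2.7497),vbT=(.4232,-.3753,-1.7474),pipe=(.6017,.0371,0),pipeT=(.4383,-.2906,0),pin=(.5439,.4307,0),pinT=(.5437,-.2213,0))
o=get_obs();R=Ro.from_quat(o['tool_rot']).as_matrix();e=o['eef_pos']
h=np.arctan2(R[1,1],R[0,1])
print('t %.2f tcp'%o['clock'],e.round(4),'head %.3f'%h,'j',o['joint_pos'].round(2),'w %.4f'%o['grip_width'],'F',o['ft_force'].round(1))
def go(x,y,z,hd=None):
    d=R.T@(np.array([x,y,z])-e)/.05
    r=0 if hd is None else -((hd-h+np.pi/2)%np.pi-np.pi/2)/np.radians(6)
    print('shift',d.round(2),'dist mm',(np.linalg.norm(d)*50).round(),'roll %.2f (alt %.2f)'%(r,r-30*np.sign(r)))
if len(sys.argv)>1:
    n=sys.argv[1];z=float(sys.argv[2]);q=P[n]
    hd=float(sys.argv[3]) if len(sys.argv)>3 else q[2]
    go(q[0],q[1],z,None if hd==99 else hd)
E
python3 go.py mag .15
```

```text
t 0.10 tcp [0.1777 0.4668 0.2305] head 1.207 j [1.21 0.24 0.   1.34 0.   1.57] w 0.0850 F [1.  0.1 0.1]
shift [-8.76 -2.18  1.61] dist mm 458.0 roll -7.15 (alt 22.85)
```

{"fn": "move_arm", "kwargs": {
  "motion": [
    [60,[-0.5,-0.12,0],-0.7],
    [60,[-1.2,-0.3,0],-1.5],
    [60,[-2.0,-0.5,0.1],-2.3],
    [60,[-2.9,-0.72,0.3],-3.1],
    [60,[-3.8,-0.95,0.5],-3.9],
    [60,[-4.7,-1.17,0.7],-4.7],
    [60,[-5.6,-1.39,0.9],-5.5],
    [60,[-6.5,-1.62,1.1],-6.3],
    [60,[-7.4,-1.84,1.3],-7.15],
    [60,[-8.2,-2.04,1.5],-7.15]
  ]
}}

```text
clock: 1.1
eef_pos: [0.5262, 0.2243, 0.1554]
tool_rot: [-0.192, 0.981, -0.0, -0.0]
ft_force: [-1.0, 0.6, 0.5]
grip_width: 0.0598
```

```bash
python3 go.py mag .10
```

```text
t 1.10 tcp [0.5262 0.2243 0.1554] head 1.956 j [ 0.4   0.42  0.07  1.21 -0.    0.02] w 0.0598 F [-1.   0.6  0.5]
shift [-0.29 -0.45  1.11] dist mm 62.0 roll 0.00 (alt -30.00)
```

{"fn": "move_arm", "kwargs": {
  "motion": [
    [60,[-0.1,-0.15,0.3],0],
    [60,[-0.2,-0.3,0.6],0],
    [60,[-0.29,-0.45,0.9],0],
    [60,[-0.29,-0.45,1.11],0],
    [60,[-0.29,-0.45,1.11],0],
    [60,[-0.29,-0.45,1.11],0],
    [60,[-0.29,-0.45,1.11],0],
    [60,[-0.29,-0.45,1.11],0],
    [60,[-0.29,-0.45,1.11],0],
    [60,[-0.29,-0.45,1.11],0]
  ]
}}

```text
clock: 2.1
eef_pos: [0.5468, 0.2109, 0.1013]
tool_rot: [-0.191, 0.982, 0.0, 0.0]
ft_force: [-0.0, 0.4, 0.2]
grip_width: 0.0597
```

```bash
python3 go.py mag .013; python3 -c "
from workcell import *
from h import *
for n in ['top','scene']:
    cv2.imwrite(f'pics/{n}1.png',camera(n)['color'][:,:,::-1])
crop('pics/top1.png','pics/d1.png',160,150,280,280,5)
crop('pics/scene1.png','pics/d2.png',280,130,400,260,5)
print(p('top',[.548,.209,.1]),p('scene',[.548,.209,.1]))"
```

```text
t 2.10 tcp [0.5468 0.2109 0.1013] head 1.956 j [ 0.37  0.49  0.02  1.1   0.   -0.02] w 0.0597 F [-0.   0.4  0.2]
shift [-0.01 -0.05  1.77] dist mm 88.0 roll -0.00 (alt 30.00)
[[207.38995591 228.79740724]] [[344.06412965 201.82398982]]
```

View pics/d1.png

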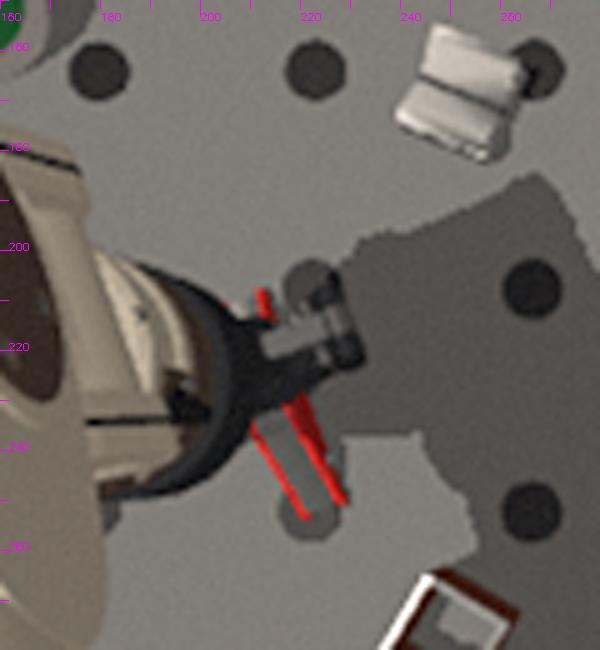

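View pics/d2.png

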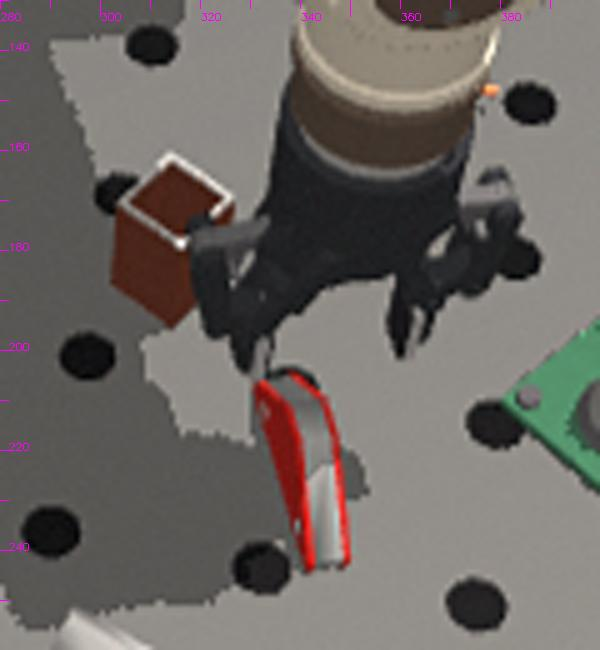

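{"fn": "move_arm", "kwargs": {
  "motion": [
    [60,[-0.01,-0.05,0.3],0],
    [60,[-0.01,-0.05,0.6],0],
    [60,[-0.01,-0.05,0.9],0],
    [60,[-0.01,-0.05,1.2],0],
    [60,[-0.01,-0.05,1.4],0],
    [60,[-0.01,-0.05,1.55],0],
    [60,[-0.01,-0.05,1.65],0],
    [60,[-0.01,-0.05,1.72],0],
    [60,[-0.01,-0.05,1.76],0],
    [60,[-0.01,-0.05,1.76],0]
  ]
}}

```text
clock: 3.2
eef_pos: [0.5482, 0.2085, 0.0129]
tool_rot: [-0.191, 0.982, 0.0, 0.0]
ft_force: [1.1, 0.1, 0.9]
grip_width: 0.0602
```

{"fn": "move_arm", "kwargs": {
  "motion": [
    [40,[0,0,0],0],
    [30,[0,0,0],0],
    [25,[0,0,0],0],
    [20,[0,0,0],0],
    [15,[0,0,0],0],
    [10,[0,0,0],0],
    [10,[0,0,0],0],
    [10,[0,0,0],0],
    [10,[0,0,0],0],
    [10,[0,0,0],0]
  ]
}}

```text
clock: 4.2
eef_pos: [0.5482, 0.2091, 0.0132]
tool_rot: [-0.191, 0.981, 0.001, 0.0]
ft_force: [-2.3, 3.7, 5.7]
grip_width: 0.0192
```

```bash
python3 go.py mag .15
```

```text
t 4.20 tcp [0.5482 0.2091 0.0132] head 1.956 j [ 0.36  0.59 -0.08  0.91  0.   -0.02] w 0.0192 F [-2.3  3.7  5.7]
shift [ 0.   -0.   -2.74] dist mm 137.0 roll 0.00 (alt -30.00)
```

{"fn": "move_arm", "kwargs": {
  "motion": [
    [5,[0,0,-0.1],0],
    [5,[0,0,-0.3],0],
    [5,[0,0,-0.6],0],
    [5,[0,0,-0.9],0],
    [5,[0,0,-1.2],0],
    [5,[0,0,-1.5],0],
    [5,[0,0,-1.8],0],
    [5,[0,0,-2.1],0],
    [5,[0,0,-2.4],0],
    [5,[0,0,-2.6],0]
  ]
}}

```text
clock: 5.2
eef_pos: [0.5483, 0.2078, 0.1437]
tool_rot: [-0.191, 0.982, -0.001, 0.0]
ft_force: [-0.2, 0.4, -4.6]
grip_width: 0.0195
```

```bash
python3 go.py magT .15;python3 -c "
from workcell import *
from h import *
for n in ['scene']:
    cv2.imwrite(f'pics/{n}2.png',camera(n)['color'][:,:,::-1])
crop('pics/scene2.png','pics/d2.png',280,130,400,260,5)"
```

```text
t 5.20 tcp [0.5483 0.2078 0.1437] head 1.955 j [ 0.36  0.46  0.09  1.2  -0.   -0.02] w 0.0195 F [-0.2  0.4 -4.6]
shift [ 1.56 -8.36 -0.12] dist mm 425.0 roll -7.73 (alt 22.27)
```

View pics/d2.png

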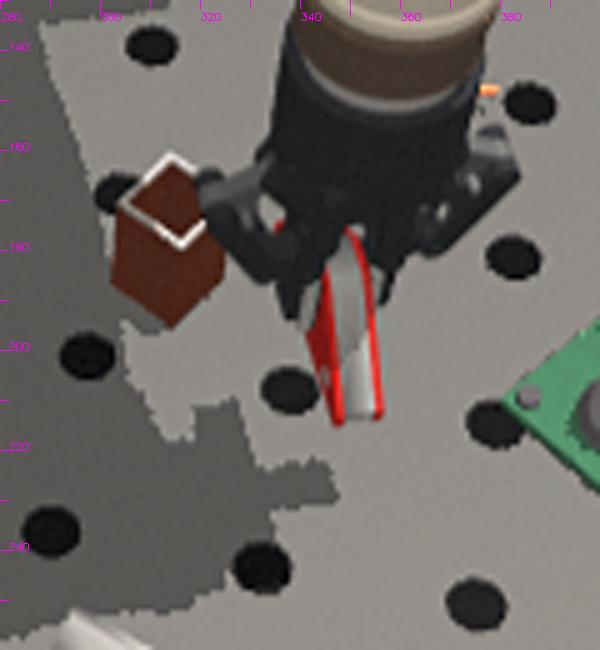

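{"fn": "move_arm", "kwargs": {
  "motion": [
    [5,[0.08,-0.4,-0.1],-0.5],
    [5,[0.2,-1.1,-0.1],-1.2],
    [5,[0.37,-2.0,-0.1],-2.0],
    [5,[0.56,-3.0,-0.1],-2.9],
    [5,[0.75,-4.0,-0.1],-3.8],
    [5,[0.93,-5.0,-0.1],-4.7],
    [5,[1.12,-6.0,-0.1],-5.6],
    [5,[1.3,-7.0,-0.1],-6.5],
    [5,[1.46,-7.8,-0.1],-7.3],
    [5,[1.56,-8.36,-0.1],-7.73]
  ]
}}

```text
clock: 6.25
eef_pos: [0.6321, -0.2124, 0.1466]
tool_rot: [-0.562, 0.827, -0.0, -0.001]
ft_force: [0.3, 0.2, -4.2]
grip_width: 0.0196
```

{"fn": "move_arm", "kwargs": {
  "motion": [
    [5,[0,0,0.1],0],
    [5,[0,0,0.3],0],
    [5,[0,0,0.5],0],
    [5,[0,0,0.7],0],
    [5,[0,0,0.9],0],
    [5,[0,0,1.1],0],
    [5,[0,0,1.3],0],
    [5,[0,0,1.4],0],
    [5,[0,0,1.4],0],
    [5,[0,0,1.4],0]
  ]
}}

```text
clock: 7.25
eef_pos: [0.6329, -0.2083, 0.078]
tool_rot: [-0.562, 0.827, -0.0, 0.0]
ft_force: [0.0, -0.1, -3.5]
grip_width: 0.0193
```

```bash
python3 go.py magT .0235;python3 -c "
from workcell import *
from h import *
for n in ['top','scene']:
    cv2.imwrite(f'pics/{n}3.png',camera(n)['color'][:,:,::-1])
crop('pics/scene3.png','pics/d2.png',100,130,240,260,5)
crop('pics/top3.png','pics/d1.png',340,150,460,270,5)"
```

```text
t 7.25 tcp [ 0.6329 -0.2083  0.078 ] head 2.765 j [-0.32  0.66  0.26  1.17 -0.   -1.51] w 0.0193 F [ 0.  -0.1 -3.5]
shift [0.02 0.   1.09] dist mm 54.0 roll 0.00 (alt -30.00)
```

View pics/d2.png

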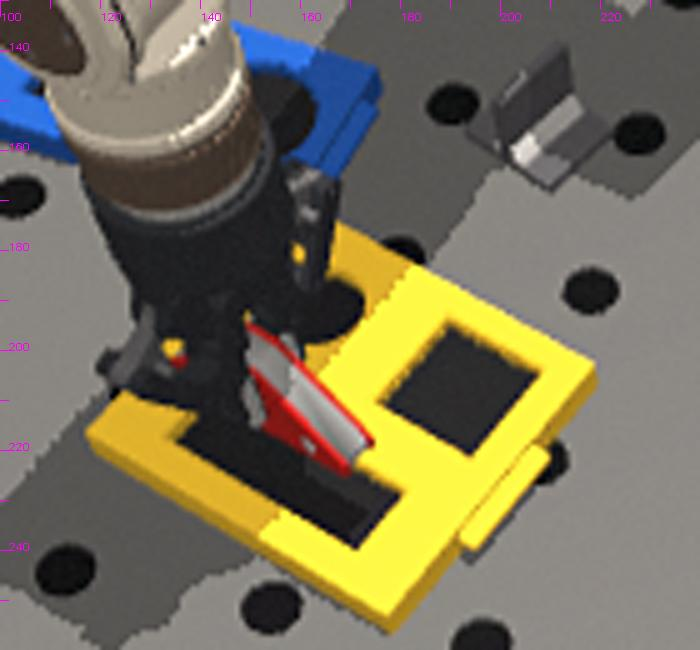

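View pics/d1.png

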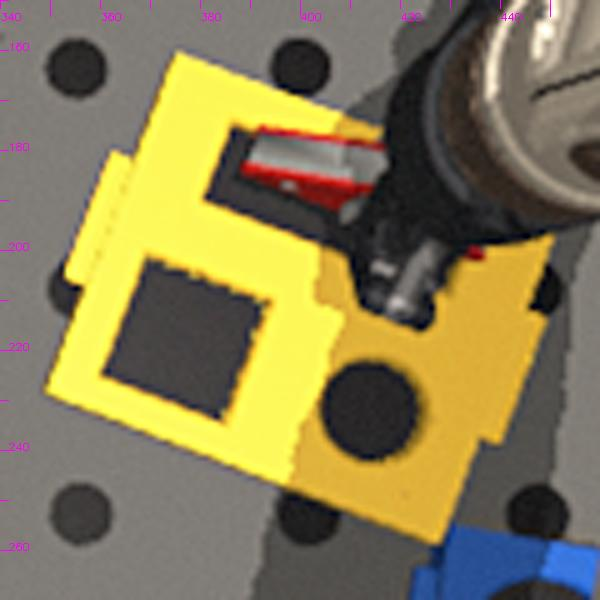

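```bash
python3 -c "
from h import *
y=-1.947;c,s=np.cos(y),np.sin(y)
for X in [(-52,10,10),(-52,-10,10)]:
    for z0 in (.065,.01):
        q=[.6329+(c*X[0]-s*X[1])/1e3,-.2083+(s*X[0]+c*X[1])/1e3,z0+.01]
        print(X,z0,p('top',q),p('scene',q))
"
```

```text
(-52, 10, 10) 0.065 [[391.40770196 174.22933213]] [[168.94573117 222.67130731]]
(-52, 10, 10) 0.01 [[385.18357971 178.65404516]] [[173.12603392 234.79510194]]
(-52, -10, 10) 0.065 [[387.94608061 183.23200368]] [[174.60983338 216.17099843]]
(-52, -10, 10) 0.01 [[381.93678091 187.08347029]] [[178.53575212 228.46140065]]
```

{"fn": "move_arm", "kwargs": {
  "motion": [
    [5,[0.01,0,0.15],0],
    [5,[0.02,0,0.35],0],
    [5,[0.02,0,0.55],0],
    [5,[0.02,0,0.75],0],
    [5,[0.02,0,0.88],0],
    [5,[0.02,0,0.97],0],
    [5,[0.02,0,1.03],0],
    [5,[0.02,0,1.07],0],
    [5,[0.02,0,1.1],0],
    [5,[0.02,0,1.1],0]
  ]
}}

```text
clock: 8.35
eef_pos: [0.6327, -0.2092, 0.0233]
tool_rot: [-0.562, 0.827, -0.0, 0.0]
ft_force: [0.0, 0.2, -4.1]
grip_width: 0.0197
```

```bash
python3 go.py magT .0230;python3 -c "
from workcell import *
from h import *
for n in ['scene']:
    cv2.imwrite(f'pics/{n}4.png',camera(n)['color'][:,:,::-1])
crop('pics/scene4.png','pics/d2.png',100,130,240,260,5)"
```

```text
t 8.35 tcp [ 0.6327 -0.2092  0.0233] head 2.765 j [-0.32  0.71  0.19  1.05  0.   -1.51] w 0.0197 F [ 0.   0.2 -4.1]
shift [-0.    0.01  0.01] dist mm 0.0 roll 0.00 (alt -30.00)
```

View pics/d2.png

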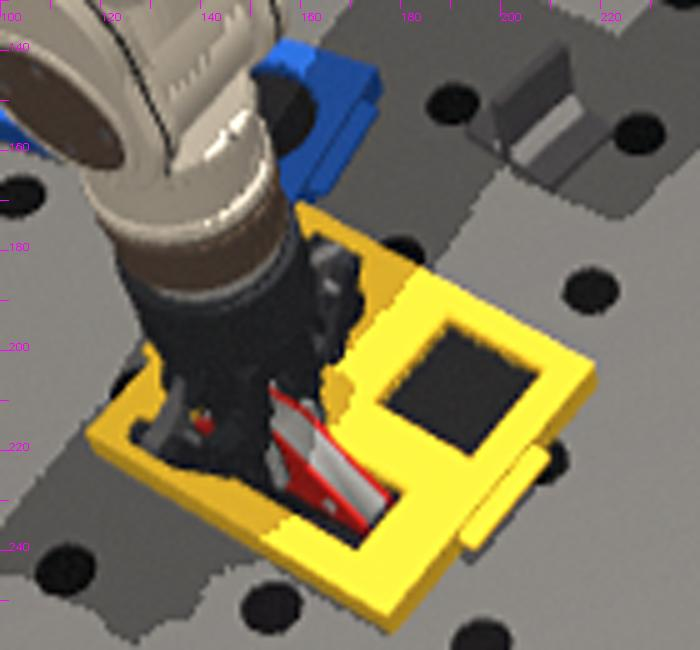

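{"fn": "move_arm", "kwargs": {
  "motion": [
    [5,[0,0.01,0.01],0],
    [5,[0,0.01,0.02],0],
    [5,[0,0.01,0.02],0],
    [5,[0,0.01,0.02],0],
    [22,[0,0.01,0.02],0],
    [28,[0,0.01,0.02],0],
    [36,[0,0.01,0.02],0],
    [44,[0,0.01,0.02],0],
    [50,[0,0.01,0.02],0],
    [50,[0,0.01,0.02],0]
  ]
}}

```text
clock: 9.4
eef_pos: [0.6319, -0.2089, 0.0216]
tool_rot: [-0.562, 0.827, 0.0, -0.0]
ft_force: [-0.2, -0.2, -0.0]
grip_width: 0.0498
```

{"fn": "move_arm", "kwargs": {
  "motion": [
    [50,[0,0,-0.1],0],
    [50,[0,0,-0.3],0],
    [50,[0,0,-0.6],0],
    [50,[0,0,-0.9],0],
    [50,[0,0,-1.2],0],
    [50,[0,0,-1.6],0],
    [50,[0,0,-2.0],0],
    [50,[0,0,-2.4],0],
    [50,[0,0,-2.6],0],
    [50,[0,0,-2.6],0]
  ]
}}

```text
clock: 10.4
eef_pos: [0.6333, -0.2094, 0.1546]
tool_rot: [-0.562, 0.827, -0.002, 0.002]
ft_force: [0.6, 0.7, -0.2]
grip_width: 0.0496
```

```bash
python3 go.py tube .15
```

```text
t 10.40 tcp [ 0.6333 -0.2094  0.1546] head 2.765 j [-0.32  0.61  0.37  1.33 -0.   -1.51] w 0.0496 F [ 0.6  0.7 -0.2]
shift [-4.95  5.93  0.06] dist mm 386.0 roll 1.72 (alt -28.28)
```

{"fn": "move_arm", "kwargs": {
  "motion": [
    [65,[-0.3,0.36,0],0.2],
    [65,[-0.75,0.9,0],0.4],
    [65,[-1.3,1.55,0],0.6],
    [65,[-1.9,2.27,0],0.8],
    [65,[-2.5,3.0,0],1.0],
    [65,[-3.1,3.7,0],1.2],
    [65,[-3.7,4.43,0],1.4],
    [65,[-4.3,5.15,0],1.6],
    [65,[-4.75,5.7,0.06],1.72],
    [65,[-4.95,5.93,0.06],1.72]
  ]
}}

```text
clock: 11.4
eef_pos: [0.4442, 0.1322, 0.1476]
tool_rot: [-0.487, 0.873, 0.001, -0.001]
ft_force: [-0.2, 0.3, -0.2]
grip_width: 0.0648
```

{"fn": "move_arm", "kwargs": {
  "motion": [
    [65,[0,0,0.1],0],
    [65,[0,0,0.3],0],
    [65,[0,0,0.6],0],
    [65,[0,0,0.9],0],
    [65,[0,0,1.0],0],
    [65,[0,0,1.0],0],
    [65,[0,0,1.0],0],
    [65,[0,0,1.0],0],
    [65,[0,0,1.0],0],
    [65,[0,0,1.0],0]
  ]
}}

```text
clock: 12.4
eef_pos: [0.4475, 0.1303, 0.0993]
tool_rot: [-0.486, 0.874, -0.0, 0.001]
ft_force: [-0.7, -0.6, -0.1]
grip_width: 0.0649
```

```bash
python3 go.py tube .030;python3 -c "
from workcell import *
from h import *
for n in ['scene','top']:
    cv2.imwrite(f'pics/{n}5.png',camera(n)['color'][:,:,::-1])
crop('pics/scene5.png','pics/d2.png',230,100,370,220,5)
crop('pics/top5.png','pics/d1.png',340,150,460,270,5)"
```

```text
t 12.40 tcp [0.4475 0.1303 0.0993] head 2.585 j [ 0.28  0.28 -0.31  0.98  0.   -0.73] w 0.0649 F [-0.7 -0.6 -0.1]
shift [ 0.   -0.02  1.39] dist mm 69.0 roll -0.00 (alt 30.00)
```

View pics/d2.png

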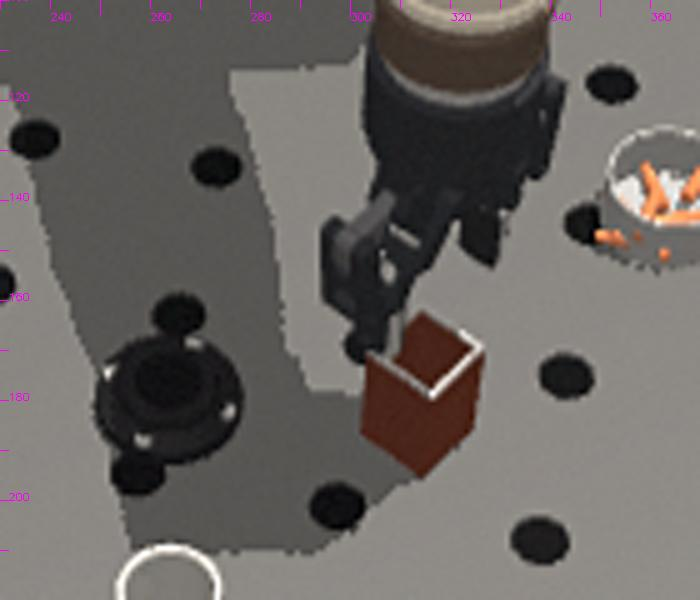

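View pics/d1.png

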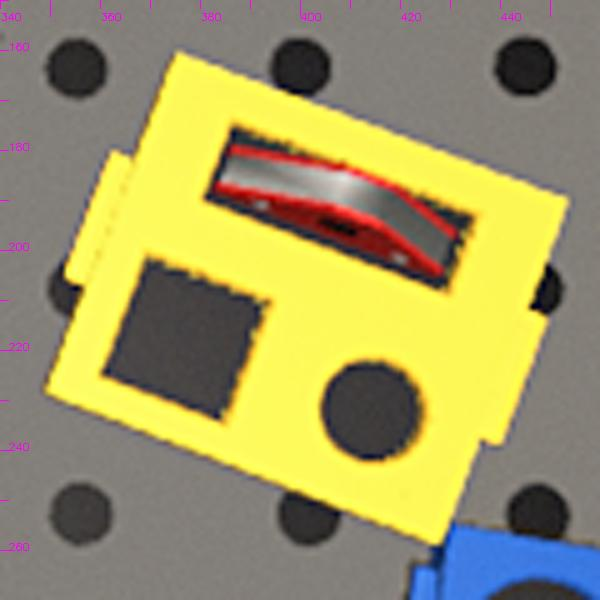

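```bash
python3 -c "
from h import *
for a in (32.5,-32.5): print(p('scene',[.4475+a/1e3*np.cos(2.585),.1303+a/1e3*np.sin(2.585),.101]))
t=.4483,.1298
for i,j in [(1,1),(1,-1),(-1,-1),(-1,1)]:
  a=-.556;c,s=np.cos(a),np.sin(a);print(p('scene',[t[0]+.02*(c*i-s*j),t[1]+.02*(s*i+c*j),.07]))
"
```

```text
[[324.87477212 152.4155915 ]]
[[306.6656896  168.69264174]]
[[315.60551504 178.37586821]]
[[302.82903637 168.99078055]]
[[313.81752632 159.19511043]]
[[326.56008371 168.34891951]]
```

{"fn": "move_arm", "kwargs": {
  "motion": [
    [65,[0,-0.01,0.2],0],
    [65,[0,-0.02,0.4],0],
    [65,[0,-0.02,0.65],0],
    [65,[0,-0.02,0.9],0],
    [65,[0,-0.02,1.15],0],
    [65,[0,-0.02,1.3],0],
    [65,[0,-0.02,1.38],0],
    [65,[0,-0.02,1.38],0],
    [65,[0,-0.02,1.38],0],
    [65,[0,-0.02,1.38],0]
  ]
}}

```text
clock: 13.5
eef_pos: [0.4485, 0.1298, 0.0303]
tool_rot: [-0.486, 0.874, -0.0, 0.001]
ft_force: [-0.1, 0.2, 0.4]
grip_width: 0.0652
```

{"fn": "move_arm", "kwargs": {
  "motion": [
    [55,[0,0,0],0],
    [47,[0,0,0],0],
    [40,[0,0,0],0],
    [35,[0,0,0],0],
    [30,[0,0,0],0],
    [25,[0,0,0],0],
    [25,[0,0,0],0],
    [25,[0,0,0],0],
    [25,[0,0,0],0],
    [25,[0,0,0],0]
  ]
}}

```text
clock: 14.5
eef_pos: [0.4483, 0.1298, 0.0303]
tool_rot: [-0.486, 0.874, -0.0, 0.0]
ft_force: [-0.5, -0.5, 5.8]
grip_width: 0.0393
```

{"fn": "move_arm", "kwargs": {
  "motion": [
    [25,[0,0,-0.1],0],
    [25,[0,0,-0.3],0],
    [25,[0,0,-0.6],0],
    [25,[0,0,-0.9],0],
    [25,[0,0,-1.2],0],
    [25,[0,0,-1.5],0],
    [25,[0,0,-1.8],0],
    [25,[0,0,-2.1],0],
    [25,[0,0,-2.3],0],
    [25,[0,0,-2.4],0]
  ]
}}

```text
clock: 15.5
eef_pos: [0.4483, 0.1298, 0.1509]
tool_rot: [-0.486, 0.874, -0.0, 0.001]
ft_force: [0.4, -0.8, -2.6]
grip_width: 0.0396
```

```bash
python3 go.py tubeT .15
```

```text
t 15.50 tcp [0.4483 0.1298 0.1509] head 2.585 j [ 0.28  0.23 -0.23  1.11  0.   -0.73] w 0.0396 F [ 0.4 -0.8 -2.6]
shift [ 3.26 -5.02  0.02] dist mm 299.0 roll -1.72 (alt 28.28)
```

{"fn": "move_arm", "kwargs": {
  "motion": [
    [25,[0.2,-0.3,0],-0.2],
    [25,[0.5,-0.77,0],-0.4],
    [25,[0.9,-1.38,0],-0.6],
    [25,[1.3,-2.0,0],-0.8],
    [25,[1.75,-2.7,0],-1.0],
    [25,[2.2,-3.38,0],-1.2],
    [25,[2.6,-4.0,0],-1.4],
    [25,[2.95,-4.54,0],-1.6],
    [25,[3.2,-4.92,0],-1.72],
    [25,[3.26,-5.02,0],-1.72]
  ]
}}

```text
clock: 16.5
eef_pos: [0.5753, -0.1437, 0.1487]
tool_rot: [-0.561, 0.828, 0.0, -0.001]
ft_force: [0.1, 0.2, -1.5]
grip_width: 0.0393
```

{"fn": "move_arm", "kwargs": {
  "motion": [
    [25,[0,0,0.1],0],
    [25,[0,0,0.3],0],
    [25,[0,0,0.5],0],
    [25,[0,0,0.7],0],
    [25,[0,0,0.9],0],
    [25,[0,0,1.1],0],
    [25,[0,0,1.3],0],
    [25,[0,0,1.4],0],
    [25,[0,0,1.4],0],
    [25,[0,0,1.4],0]
  ]
}}

```text
clock: 17.5
eef_pos: [0.5752, -0.1414, 0.08]
tool_rot: [-0.562, 0.827, -0.0, 0.0]
ft_force: [0.1, -0.5, -2.9]
grip_width: 0.0395
```

```bash
python3 go.py tubeT .041
```

```text
t 17.50 tcp [ 0.5752 -0.1414  0.08  ] head 2.765 j [-0.24  0.52  0.02  1.06  0.   -1.44] w 0.0395 F [ 0.1 -0.5 -2.9]
shift [-0.   -0.    0.78] dist mm 39.0 roll -0.00 (alt 30.00)
```

{"fn": "move_arm", "kwargs": {
  "motion": [
    [25,[0,0,0.15],0],
    [25,[0,0,0.3],0],
    [25,[0,0,0.45],0],
    [25,[0,0,0.6],0],
    [25,[0,0,0.68],0],
    [25,[0,0,0.73],0],
    [25,[0,0,0.76],0],
    [25,[0,0,0.78],0],
    [25,[0,0,0.78],0],
    [25,[0,0,0.78],0]
  ]
}}

```text
clock: 18.5
eef_pos: [0.5752, -0.1413, 0.0411]
tool_rot: [-0.562, 0.827, -0.0, 0.0]
ft_force: [-0.2, 0.1, -1.9]
grip_width: 0.0394
```

```bash
python3 go.py tubeT .0403;python3 -c "
from workcell import *
from h import *
for n in ['scene','top']:
    cv2.imwrite(f'pics/{n}6.png',camera(n)['color'][:,:,::-1])
crop('pics/scene6.png','pics/d2.png',100,130,240,260,5)
crop('pics/top6.png','pics/d1.png',340,150,460,270,5)"
```

```text
t 18.50 tcp [ 0.5752 -0.1413  0.0411] head 2.765 j [-0.24  0.56 -0.03  0.98 -0.   -1.44] w 0.0394 F [-0.2  0.1 -1.9]
shift [-0.   -0.    0.02] dist mm 1.0 roll -0.00 (alt 30.00)
```

View pics/d2.png

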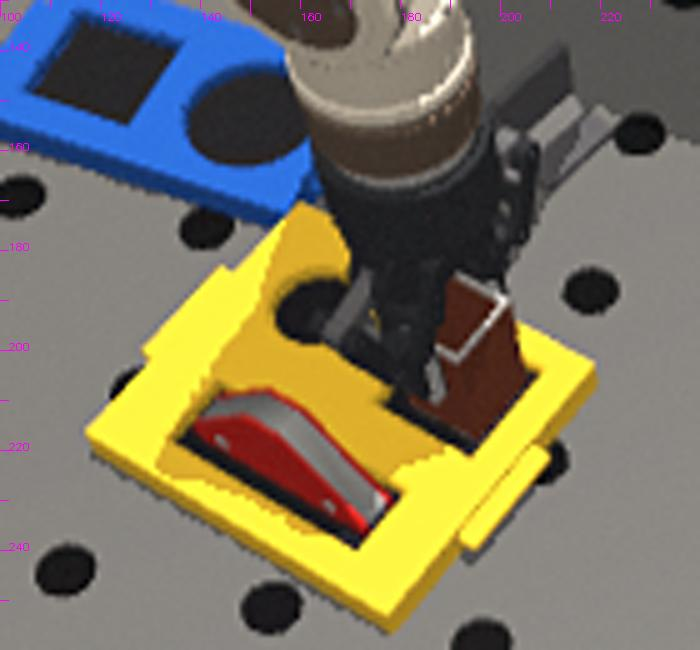

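{"fn": "move_arm", "kwargs": {
  "motion": [
    [25,[0,0,0.01],0],
    [25,[0,0,0.02],0],
    [25,[0,0,0.02],0],
    [40,[0,0,0.02],0],
    [44,[0,0,0.02],0],
    [50,[0,0,0.02],0],
    [55,[0,0,0.02],0],
    [60,[0,0,0.02],0],
    [60,[0,0,0.02],0],
    [60,[0,0,0.02],0]
  ]
}}

```text
clock: 19.6
eef_pos: [0.575, -0.1413, 0.0398]
tool_rot: [-0.562, 0.827, 0.0, -0.0]
ft_force: [-0.0, -0.7, 0.1]
grip_width: 0.06
```

{"fn": "move_arm", "kwargs": {
  "motion": [
    [60,[0,0,-0.1],0],
    [60,[0,0,-0.3],0],
    [60,[0,0,-0.6],0],
    [60,[0,0,-0.9],0],
    [60,[0,0,-1.2],0],
    [60,[0,0,-1.5],0],
    [60,[0,0,-1.8],0],
    [60,[0,0,-2.1],0],
    [60,[0,0,-2.2],0],
    [60,[0,0,-2.2],0]
  ]
}}

```text
clock: 20.6
eef_pos: [0.5758, -0.1415, 0.1514]
tool_rot: [-0.562, 0.827, -0.001, 0.001]
ft_force: [-0.4, -0.2, -0.5]
grip_width: 0.06
```

```bash
python3 go.py vb .11
```

```text
t 20.60 tcp [ 0.5758 -0.1415  0.1514] head 2.765 j [-0.24  0.46  0.12  1.22 -0.   -1.44] w 0.0600 F [-0.4 -0.2 -0.5]
shift [-5.8  -0.01  0.83] dist mm 293.0 roll 0.15 (alt -29.85)
```

{"fn": "move_arm", "kwargs": {
  "motion": [
    [70,[-0.3,0,0],0],
    [70,[-0.8,0,0],0.15],
    [70,[-1.5,0,0],0.15],
    [70,[-2.3,0,0],0.15],
    [70,[-3.1,0,0],0.15],
    [70,[-3.9,0,0],0.15],
    [70,[-4.6,-0.01,0],0.15],
    [70,[-5.2,-0.01,0.1],0.15],
    [70,[-5.6,-0.01,0.3],0.15],
    [70,[-5.8,-0.01,0.5],0.15]
  ]
}}

```text
clock: 21.6
eef_pos: [0.6818, 0.1308, 0.1227]
tool_rot: [-0.557, 0.831, 0.0, -0.001]
ft_force: [-0.7, 0.9, -0.1]
grip_width: 0.0701
```

{"fn": "move_arm", "kwargs": {
  "motion": [
    [70,[0,0,0.2],0],
    [70,[0,0,0.4],0],
    [70,[0,0,0.6],0],
    [70,[0,0,0.8],0],
    [70,[0,0,1.0],0],
    [70,[0,0,1.0],0],
    [70,[0,0,1.0],0],
    [70,[0,0,1.0],0],
    [70,[0,0,1.0],0],
    [70,[0,0,1.0],0]
  ]
}}

```text
clock: 22.6
eef_pos: [0.6824, 0.1284, 0.0755]
tool_rot: [-0.556, 0.831, -0.0, 0.001]
ft_force: [-0.0, -0.3, -0.3]
grip_width: 0.0699
```

```bash
python3 go.py vb .013;python3 -c "
from workcell import *
from h import *
for n in ['scene','top']:
    cv2.imwrite(f'pics/{n}7.png',camera(n)['color'][:,:,::-1])
crop('pics/scene7.png','pics/d2.png',240,200,340,300,6)
crop('pics/top7.png','pics/d1.png',340,150,460,270,5)"
```

```text
t 22.60 tcp [0.6824 0.1284 0.0755] head 2.750 j [ 0.19  0.72  0.36  1.21 -0.   -0.99] w 0.0699 F [-0.  -0.3 -0.3]
shift [ 0.   -0.01  1.25] dist mm 62.0 roll -0.00 (alt 30.00)
```

View pics/d2.png

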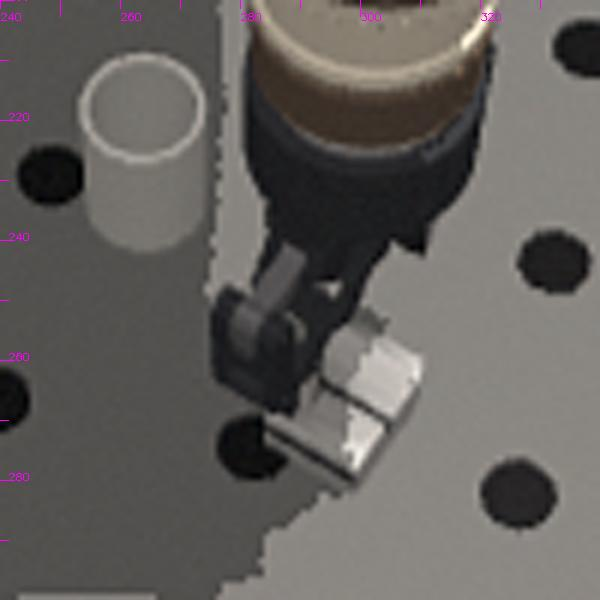

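View pics/d1.png

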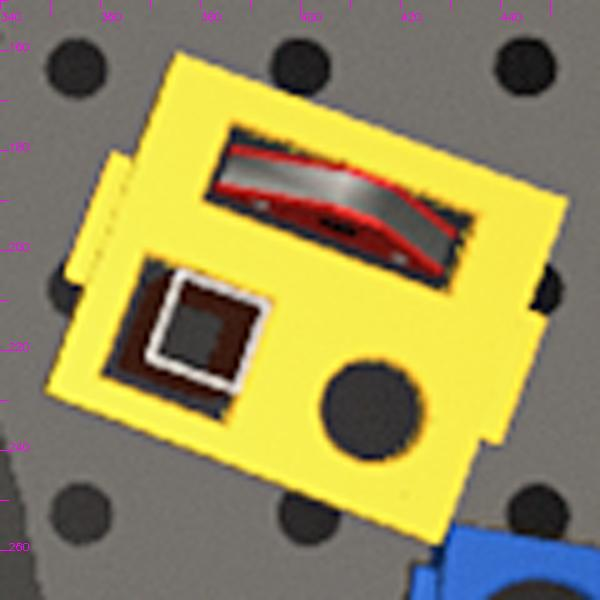

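{"fn": "move_arm", "kwargs": {
  "motion": [
    [70,[0,-0.01,0.2],0],
    [70,[0,-0.01,0.4],0],
    [70,[0,-0.01,0.6],0],
    [70,[0,-0.01,0.8],0],
    [70,[0,-0.01,1.0],0],
    [70,[0,-0.01,1.12],0],
    [70,[0,-0.01,1.2],0],
    [70,[0,-0.01,1.25],0],
    [70,[0,-0.01,1.25],0],
    [70,[0,-0.01,1.25],0]
  ]
}}

```text
clock: 23.7
eef_pos: [0.6829, 0.1281, 0.0128]
tool_rot: [-0.556, 0.831, -0.0, 0.0]
ft_force: [0.3, -0.4, 0.3]
grip_width: 0.0704
```

{"fn": "move_arm", "kwargs": {
  "motion": [
    [60,[0,0,0],0],
    [52,[0,0,0],0],
    [45,[0,0,0],0],
    [40,[0,0,0],0],
    [35,[0,0,0],0],
    [30,[0,0,0],0],
    [30,[0,0,0],0],
    [30,[0,0,0],0],
    [30,[0,0,0],0],
    [30,[0,0,0],0]
  ]
}}

```text
clock: 24.7
eef_pos: [0.6833, 0.128, 0.0132]
tool_rot: [-0.556, 0.831, -0.001, 0.001]
ft_force: [1.4, -0.8, 4.9]
grip_width: 0.043
```

{"fn": "move_arm", "kwargs": {
  "motion": [
    [30,[0,0,-0.1],0],
    [30,[0,0,-0.3],0],
    [30,[0,0,-0.6],0],
    [30,[0,0,-0.9],0],
    [30,[0,0,-1.2],0],
    [30,[0,0,-1.5],0],
    [30,[0,0,-1.8],0],
    [30,[0,0,-2.1],0],
    [30,[0,0,-2.4],0],
    [30,[0,0,-2.6],0]
  ]
}}

```text
clock: 25.7
eef_pos: [0.6827, 0.1283, 0.1442]
tool_rot: [-0.556, 0.831, -0.0, 0.001]
ft_force: [-0.3, -0.0, -5.1]
grip_width: 0.0428
```

```bash
python3 go.py vbT .15;python3 -c "
from workcell import *
from h import *
for n in ['scene']:
    cv2.imwrite(f'pics/{n}8.png',camera(n)['color'][:,:,::-1])
crop('pics/scene8.png','pics/d2.png',240,170,340,270,6)"
```

```text
t 25.70 tcp [0.6827 0.1283 0.1442] head 2.750 j [ 0.19  0.68  0.47  1.36  0.   -0.99] w 0.0428 F [-0.3 -0.  -5.1]
shift [11.29  0.95 -0.13] dist mm 567.0 roll 12.94 (alt -17.06)
```

View pics/d2.png

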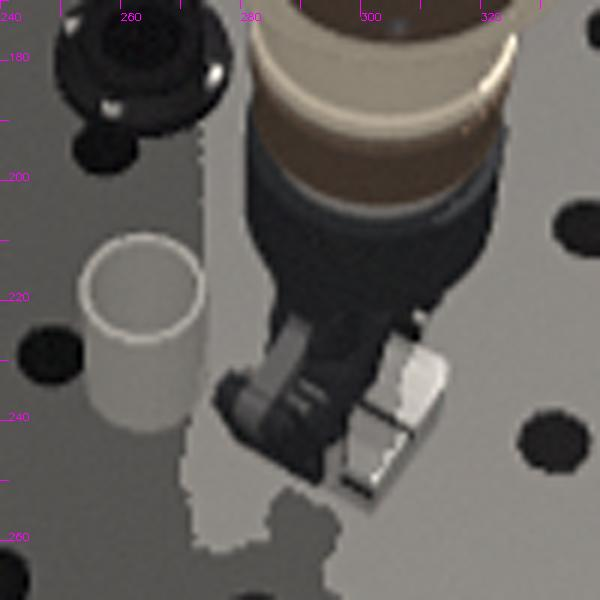

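```bash
python3 -c "
from h import *
a=2.7497;c,s=np.cos(a),np.sin(a)
for z in (.171,.131):
  for X in [(22,20),(22,-20),(-22,20),(-22,-20)]:
    print(z,X,p('scene',[.6827+(c*X[0]-s*X[1])/1e3,.1283+(s*X[0]+c*X[1])/1e3,z])[0].round(1))"
```

```text
0.171 (22, 20) [296.6 219.1]
0.171 (22, -20) [313.6 228.7]
0.171 (-22, 20) [284.6 235.1]
0.171 (-22, -20) [301.8 245. ]
0.131 (22, 20) [295.9 229. ]
0.131 (22, -20) [312.3 238.4]
0.131 (-22, 20) [284.3 244.6]
0.131 (-22, -20) [300.9 254.4]
```

{"fn": "move_arm", "kwargs": {
  "motion": [
    [30,[0.4,0.03,-0.1],0.4],
    [30,[1.1,0.09,-0.13],1.2],
    [30,[1.9,0.16,-0.13],2.1],
    [30,[2.8,0.24,-0.13],3.2],
    [30,[3.8,0.32,-0.13],4.4],
    [30,[4.8,0.4,-0.13],5.6],
    [30,[5.8,0.49,-0.13],6.8],
    [30,[6.8,0.57,-0.13],8.0],
    [30,[7.8,0.66,-0.13],9.0],
    [30,[8.8,0.74,-0.13],10.0]
  ]
}}

```text
clock: 26.75
eef_pos: [0.4792, -0.2648, 0.1489]
tool_rot: [-0.064, 0.998, 0.0, -0.0]
ft_force: [0.6, -0.5, -4.5]
grip_width: 0.0428
```

```bash
python3 go.py vbT .15
```

```text
t 26.75 tcp [ 0.4792 -0.2648  0.1489] head 1.698 j [-0.5   0.38 -0.02  1.17  0.   -0.63] w 0.0428 F [ 0.6 -0.5 -4.5]
shift [ 1.39 -2.05 -0.02] dist mm 124.0 roll 2.90 (alt -27.10)
```

{"fn": "move_arm", "kwargs": {
  "motion": [
    [30,[0.35,-0.5,0],0.7],
    [30,[0.7,-1.03,0],1.4],
    [30,[1.0,-1.5,0],2.1],
    [30,[1.25,-1.84,0],2.6],
    [30,[1.39,-2.05,0],2.9],
    [30,[1.39,-2.05,0.3],2.9],
    [30,[1.39,-2.05,0.7],2.9],
    [30,[1.39,-2.05,1.1],2.9],
    [30,[1.39,-2.05,1.4],2.9],
    [30,[1.39,-2.05,1.5],2.9]
  ]
}}

```text
clock: 27.75
eef_pos: [0.4242, -0.3726, 0.0718]
tool_rot: [0.086, 0.996, 0.001, -0.002]
ft_force: [0.2, 0.1, -5.5]
grip_width: 0.0432
```

{"fn": "move_arm", "kwargs": {
  "motion": [
    [30,[0,0,0],0],
    [30,[0,0,0.1],0],
    [30,[0,0,0.2],0],
    [30,[0,0,0.2],0],
    [30,[0,0,0.2],0],
    [30,[0,0,0.2],0],
    [30,[0,0,0.2],0],
    [30,[0,0,0.2],0],
    [30,[0,0,0.2],0],
    [30,[0,0,0.2],0]
  ]
}}

```text
clock: 28.75
eef_pos: [0.4252, -0.3743, 0.0639]
tool_rot: [0.086, 0.996, -0.0, 0.0]
ft_force: [-0.6, -0.2, -4.0]
grip_width: 0.0435
```

```bash
python3 go.py vbT .0235;python3 -c "
from workcell import *
from h import *
for n in ['scene','top']:
    cv2.imwrite(f'pics/{n}9.png',camera(n)['color'][:,:,::-1])
crop('pics/scene9.png','pics/d2.png',70,80,190,200,5)
crop('pics/top9.png','pics/d1.png',400,230,530,350,5)"
```

```text
t 28.75 tcp [ 0.4252 -0.3743  0.0639] head 1.399 j [-0.72  0.49 -0.08  1.   -0.   -0.55] w 0.0435 F [-0.6 -0.2 -4. ]
shift [ 0.04 -0.03  0.81] dist mm 40.0 roll 0.04 (alt -29.96)
```

View pics/d2.png

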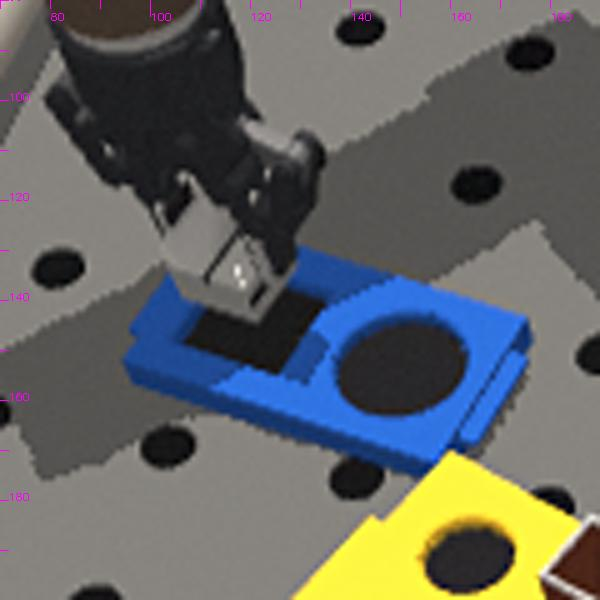

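View pics/d1.png

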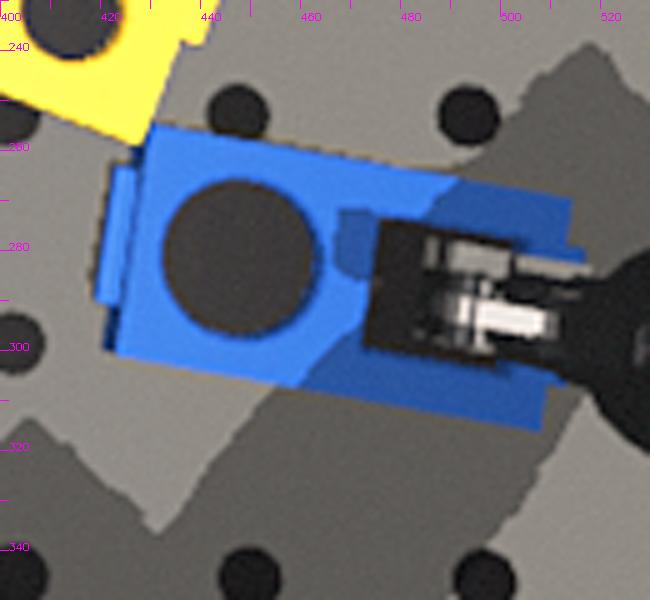

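{"fn": "move_arm", "kwargs": {
  "motion": [
    [30,[0.04,-0.03,0.15],0.04],
    [30,[0.04,-0.03,0.3],0.04],
    [30,[0.04,-0.03,0.45],0.04],
    [30,[0.04,-0.03,0.6],0.04],
    [30,[0.04,-0.03,0.7],0.04],
    [30,[0.04,-0.03,0.76],0.04],
    [30,[0.04,-0.03,0.8],0.04],
    [30,[0.04,-0.03,0.82],0.04],
    [30,[0.04,-0.03,0.82],0.04],
    [30,[0.04,-0.03,0.82],0.04]
  ]
}}

```text
clock: 29.85
eef_pos: [0.4233, -0.3756, 0.0231]
tool_rot: [0.088, 0.996, -0.0, 0.0]
ft_force: [0.4, 1.2, -4.0]
grip_width: 0.043
```

```bash
python3 go.py vbT .0228;python3 -c "
from workcell import *
from h import *
for n in ['scene']:
    cv2.imwrite(f'pics/{n}10.png',camera(n)['color'][:,:,::-1])
crop('pics/scene10.png','pics/d2.png',70,80,190,200,5)"
```

```text
t 29.85 tcp [ 0.4233 -0.3756  0.0231] head 1.394 j [-0.73  0.54 -0.13  0.9   0.   -0.55] w 0.0430 F [ 0.4  1.2 -4. ]
shift [0.   0.01 0.01] dist mm 0.0 roll 0.00 (alt -30.00)
```

View pics/d2.png

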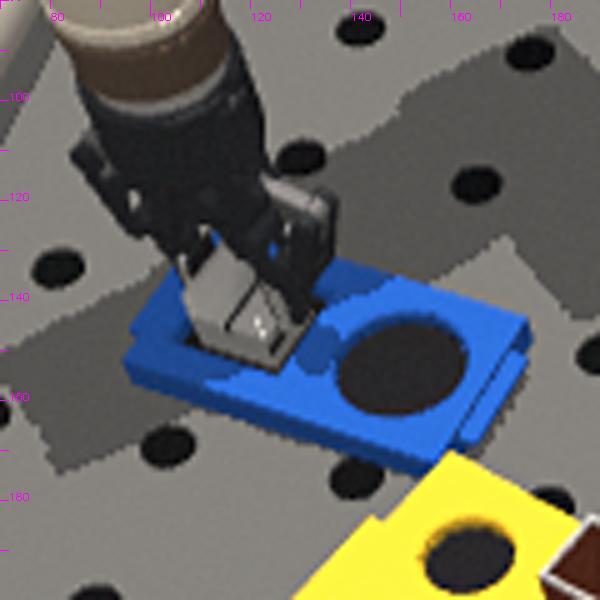

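Seated over the pocket floor; release.

{"fn": "move_arm", "kwargs": {
  "motion": [
    [30,[0,0,0.01],0],
    [30,[0,0,0.01],0],
    [30,[0,0,0.01],0],
    [44,[0,0,0.01],0],
    [50,[0,0,0.01],0],
    [56,[0,0,0.01],0],
    [62,[0,0,0.01],0],
    [65,[0,0,0.01],0],
    [65,[0,0,0.01],0],
    [65,[0,0,0.01],0]
  ]
}}

```text
clock: 30.9
eef_pos: [0.423, -0.3754, 0.0223]
tool_rot: [0.088, 0.996, -0.0, 0.0]
ft_force: [-0.8, -0.6, -0.3]
grip_width: 0.0648
```

{"fn": "move_arm", "kwargs": {
  "motion": [
    [65,[0,0,-0.1],0],
    [65,[0,0,-0.3],0],
    [65,[0,0,-0.6],0],
    [65,[0,0,-0.9],0],
    [65,[0,0,-1.2],0],
    [65,[0,0,-1.6],0],
    [65,[0,0,-2.0],0],
    [65,[0,0,-2.3],0],
    [65,[0,0,-2.5],0],
    [65,[0,0,-2.5],0]
  ]
}}

```text
clock: 31.9
eef_pos: [0.424, -0.3762, 0.1496]
tool_rot: [0.088, 0.996, -0.001, 0.002]
ft_force: [0.2, -0.1, -0.1]
grip_width: 0.065
```

```bash
python3 go.py pipe .15 99
```

```text
t 31.90 tcp [ 0.424  -0.3762  0.1496] head 1.394 j [-0.73  0.41  0.03  1.19  0.   -0.55] w 0.0650 F [ 0.2 -0.1 -0.1]
shift [-2.05  8.76 -0.02] dist mm 450.0 roll 0.00 (alt 0.00)
```

{"fn": "move_arm", "kwargs": {
  "motion": [
    [75,[-0.1,0.4,0],0],
    [75,[-0.25,1.1,0],0],
    [75,[-0.45,1.9,0],0],
    [75,[-0.66,2.8,0],0],
    [75,[-0.89,3.8,0],0],
    [75,[-1.12,4.8,0],0],
    [75,[-1.36,5.8,0],0],
    [75,[-1.59,6.8,0],0],
    [75,[-1.82,7.8,0],0],
    [75,[-2.05,8.76,0],0]
  ]
}}

```text
clock: 32.9
eef_pos: [0.5982, 0.0343, 0.1464]
tool_rot: [0.088, 0.996, -0.0, -0.001]
ft_force: [0.4, 0.1, 0.7]
grip_width: 0.0751
```

{"fn": "move_arm", "kwargs": {
  "motion": [
    [75,[0,0,0],0],
    [75,[0,0,0.2],0],
    [75,[0,0,0.5],0],
    [75,[0,0,0.8],0],
    [75,[0,0,1.0],0],
    [75,[0,0,1.0],0],
    [75,[0,0,1.0],0],
    [75,[0,0,1.0],0],
    [75,[0,0,1.0],0],
    [75,[0,0,1.0],0]
  ]
}}

```text
clock: 33.9
eef_pos: [0.5988, 0.0324, 0.098]
tool_rot: [0.088, 0.996, 0.0, 0.001]
ft_force: [0.8, -0.0, 0.3]
grip_width: 0.0752
```

```bash
python3 go.py pipe .03 99;python3 -c "
from workcell import *
from h import *
for n in ['scene','top']:
    cv2.imwrite(f'pics/{n}11.png',camera(n)['color'][:,:,::-1])
crop('pics/scene11.png','pics/d2.png',200,140,320,260,5)
crop('pics/top11.png','pics/d1.png',400,230,530,350,5)"
```

```text
t 33.90 tcp [0.5988 0.0324 0.098 ] head 1.395 j [ 0.05  0.52  0.06  1.11 -0.    0.23] w 0.0752 F [ 0.8 -0.   0.3]
shift [-0.04  0.1   1.36] dist mm 68.0 roll 0.00 (alt 0.00)
```

View pics/d2.png

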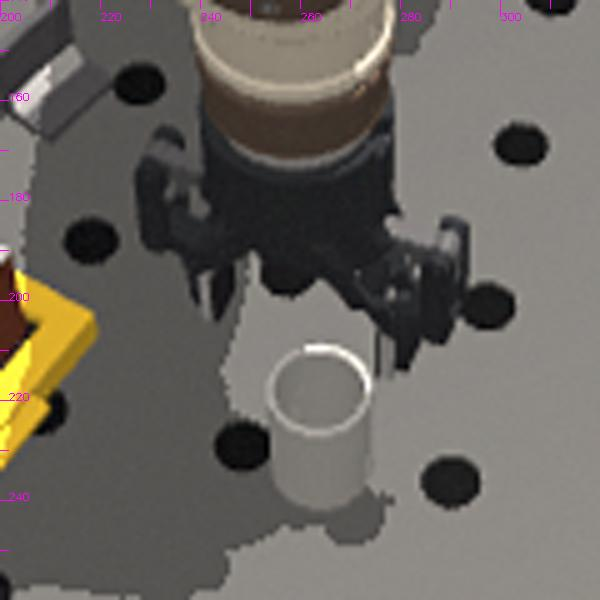

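View pics/d1.png

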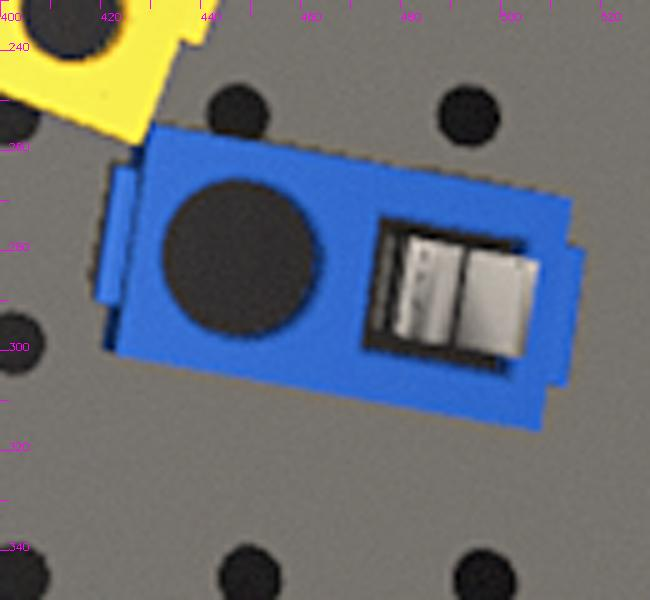

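{"fn": "move_arm", "kwargs": {
  "motion": [
    [75,[-0.04,0.1,0],0],
    [75,[-0.04,0.1,0.1],0],
    [75,[-0.04,0.1,0.3],0],
    [75,[-0.04,0.1,0.6],0],
    [75,[-0.04,0.1,0.9],0],
    [75,[-0.04,0.1,1.15],0],
    [75,[-0.04,0.1,1.3],0],
    [75,[-0.04,0.1,1.36],0],
    [75,[-0.04,0.1,1.36],0],
    [75,[-0.04,0.1,1.36],0]
  ]
}}

```text
clock: 35.0
eef_pos: [0.6017, 0.037, 0.0298]
tool_rot: [0.088, 0.996, 0.0, 0.001]
ft_force: [-0.3, 0.1, 0.7]
grip_width: 0.0755
```

{"fn": "move_arm", "kwargs": {
  "motion": [
    [65,[0,0,0],0],
    [56,[0,0,0],0],
    [50,[0,0,0],0],
    [46,[0,0,0],0],
    [40,[0,0,0],0],
    [35,[0,0,0],0],
    [35,[0,0,0],0],
    [35,[0,0,0],0],
    [35,[0,0,0],0],
    [35,[0,0,0],0]
  ]
}}

```text
clock: 36.0
eef_pos: [0.6019, 0.0374, 0.0303]
tool_rot: [0.088, 0.996, 0.0, 0.001]
ft_force: [-0.8, 1.8, 5.4]
grip_width: 0.0469
```

{"fn": "move_arm", "kwargs": {
  "motion": [
    [35,[0,0,-0.1],0],
    [35,[0,0,-0.3],0],
    [35,[0,0,-0.6],0],
    [35,[0,0,-0.9],0],
    [35,[0,0,-1.2],0],
    [35,[0,0,-1.5],0],
    [35,[0,0,-1.8],0],
    [35,[0,0,-2.1],0],
    [35,[0,0,-2.4],0],
    [35,[0,0,-2.5],0]
  ]
}}

```text
clock: 37.0
eef_pos: [0.6019, 0.0367, 0.1561]
tool_rot: [0.088, 0.996, -0.0, 0.001]
ft_force: [0.6, 0.2, -2.2]
grip_width: 0.0476
```

```bash
python3 go.py pipeT .155 99;python3 -c "
from workcell import *
from h import *
for n in ['scene','top']:
    cv2.imwrite(f'pics/{n}12.png',camera(n)['color'][:,:,::-1])
crop('pics/scene12.png','pics/d2.png',200,110,320,230,5)"
```

```text
t 37.00 tcp [0.6019 0.0367 0.1561] head 1.394 j [ 0.06  0.48  0.16  1.24 -0.    0.24] w 0.0476 F [ 0.6  0.2 -2.2]
shift [ 2.07 -7.02  0.02] dist mm 366.0 roll 0.00 (alt 0.00)
```

View pics/d2.png

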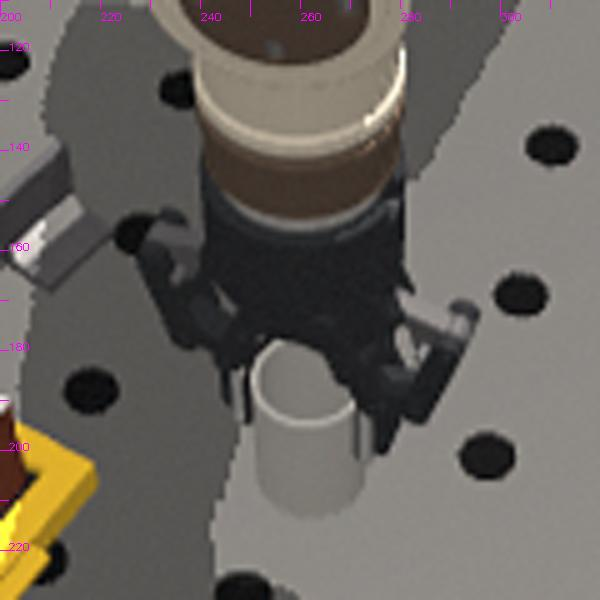

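{"fn": "move_arm", "kwargs": {
  "motion": [
    [35,[0.1,-0.3,0],0],
    [35,[0.24,-0.8,0],0],
    [35,[0.47,-1.6,0],0],
    [35,[0.74,-2.5,0],0],
    [35,[1.03,-3.5,0],0],
    [35,[1.33,-4.5,0],0],
    [35,[1.62,-5.5,0],0],
    [35,[1.86,-6.3,0],0],
    [35,[2.0,-6.8,0],0],
    [35,[2.07,-7.02,0],0]
  ]
}}

```text
clock: 38.1
eef_pos: [0.4348, -0.2928, 0.1533]
tool_rot: [0.09, 0.996, 0.0, -0.001]
ft_force: [1.3, 0.2, -2.3]
grip_width: 0.0473
```

{"fn": "move_arm", "kwargs": {
  "motion": [
    [35,[0,0,0],0],
    [35,[0,0,0.2],0],
    [35,[0,0,0.5],0],
    [35,[0,0,0.8],0],
    [35,[0,0,1.1],0],
    [35,[0,0,1.4],0],
    [35,[0,0,1.6],0],
    [35,[0,0,1.6],0],
    [35,[0,0,1.6],0],
    [35,[0,0,1.6],0]
  ]
}}

```text
clock: 39.1
eef_pos: [0.4385, -0.2905, 0.075]
tool_rot: [0.088, 0.996, -0.0, 0.001]
ft_force: [1.5, -0.8, -1.6]
grip_width: 0.0476
```

```bash
python3 go.py pipeT .041 99
```

```text
t 39.10 tcp [ 0.4385 -0.2905  0.075 ] head 1.395 j [-0.59  0.41 -0.19  0.97  0.   -0.41] w 0.0476 F [ 1.5 -0.8 -1.6]
shift [ 0.   -0.    0.68] dist mm 34.0 roll 0.00 (alt 0.00)
```

{"fn": "move_arm", "kwargs": {
  "motion": [
    [35,[0,0,0.1],0],
    [35,[0,0,0.25],0],
    [35,[0,0,0.4],0],
    [35,[0,0,0.5],0],
    [35,[0,0,0.58],0],
    [35,[0,0,0.64],0],
    [35,[0,0,0.67],0],
    [35,[0,0,0.68],0],
    [35,[0,0,0.68],0],
    [35,[0,0,0.68],0]
  ]
}}

```text
clock: 40.1
eef_pos: [0.438, -0.2906, 0.0405]
tool_rot: [0.088, 0.996, -0.0, 0.0]
ft_force: [-0.1, 0.4, -2.9]
grip_width: 0.0473
```

```bash
python3 go.py pipeT .0403 99;python3 -c "
from workcell import *
from h import *
for n in ['scene']:
    cv2.imwrite(f'pics/{n}13.png',camera(n)['color'][:,:,::-1])
crop('pics/scene13.png','pics/d2.png',80,80,200,200,5)"
```

```text
t 40.10 tcp [ 0.438  -0.2906  0.0405] head 1.394 j [-0.59  0.45 -0.23  0.89  0.   -0.41] w 0.0473 F [-0.1  0.4 -2.9]
shift [-0.01  0.    0.  ] dist mm 0.0 roll 0.00 (alt 0.00)
```

View pics/d2.png

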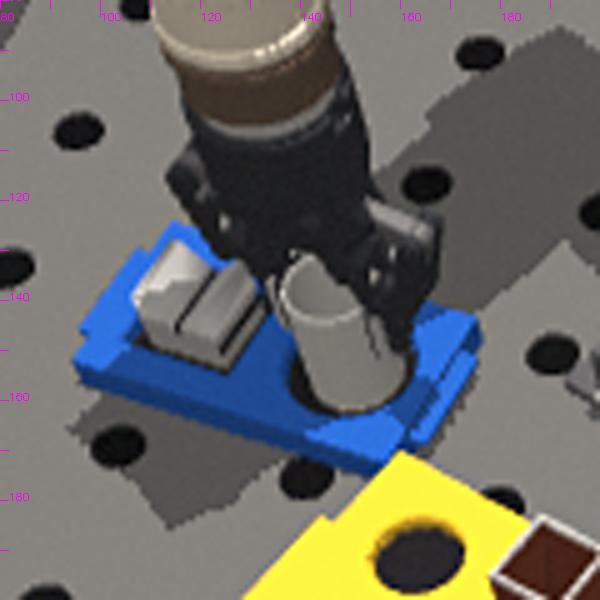

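{"fn": "move_arm", "kwargs": {
  "motion": [
    [35,[0,0,0.01],0],
    [35,[0,0,0.01],0],
    [35,[0,0,0.01],0],
    [48,[0,0,0.01],0],
    [52,[0,0,0.01],0],
    [57,[0,0,0.01],0],
    [62,[0,0,0.01],0],
    [64,[0,0,0.01],0],
    [64,[0,0,0.01],0],
    [64,[0,0,0.01],0]
  ]
}}

```text
clock: 41.15
eef_pos: [0.4377, -0.2905, 0.0398]
tool_rot: [0.088, 0.996, -0.0, -0.0]
ft_force: [-0.5, -0.3, -0.2]
grip_width: 0.0642
```

{"fn": "move_arm", "kwargs": {
  "motion": [
    [64,[0,0,-0.1],0],
    [64,[0,0,-0.3],0],
    [64,[0,0,-0.6],0],
    [64,[0,0,-0.9],0],
    [64,[0,0,-1.2],0],
    [64,[0,0,-1.6],0],
    [64,[0,0,-2.0],0],
    [64,[0,0,-2.4],0],
    [64,[0,0,-2.7],0],
    [64,[0,0,-2.7],0]
  ]
}}

```text
clock: 42.15
eef_pos: [0.4393, -0.2915, 0.1782]
tool_rot: [0.088, 0.996, -0.002, 0.003]
ft_force: [0.0, 0.6, -0.2]
grip_width: 0.0638
```

```bash
python3 -c "
from h import *
import numpy as np
print('rack axis heading',np.arctan2(.0705,.0561))"; python3 go.py pin .17 2.469
```

```text
rack axis heading 0.8986554827161581
t 42.15 tcp [ 0.4393 -0.2915  0.1782] head 1.394 j [-0.59  0.32 -0.03  1.22  0.   -0.41] w 0.0638 F [ 0.   0.6 -0.2]
shift [ 0.48 14.59  0.12] dist mm 730.0 roll -10.26 (alt 19.74)
```

{"fn": "move_arm", "kwargs": {
  "motion": [
    [64,[0.01,0.4,0],-0.3],
    [64,[0.03,1.0,0],-0.8],
    [64,[0.05,1.7,0],-1.3],
    [64,[0.08,2.5,0],-1.9],
    [64,[0.11,3.3,0],-2.5],
    [64,[0.13,4.1,0],-3.1],
    [64,[0.16,4.9,0],-3.7],
    [64,[0.19,5.7,0],-4.3],
    [64,[0.21,6.5,0],-4.9],
    [64,[0.24,7.3,0],-5.5]
  ]
}}

```text
clock: 43.15
eef_pos: [0.4896, 0.0726, 0.1744]
tool_rot: [-0.2, 0.98, -0.0, -0.0]
ft_force: [0.7, -0.9, 1.1]
grip_width: 0.0638
```

```bash
python3 go.py pin .17 2.469
```

```text
t 43.15 tcp [0.4896 0.0726 0.1744] head 1.973 j [ 0.15  0.26 -0.12  1.19 -0.   -0.26] w 0.0638 F [ 0.7 -0.9  1.1]
shift [-3.8   6.17  0.09] dist mm 362.0 roll -4.74 (alt 25.26)
```

{"fn": "move_arm", "kwargs": {
  "motion": [
    [64,[-0.4,0.65,0],-0.5],
    [64,[-0.9,1.46,0],-1.1],
    [64,[-1.4,2.27,0],-1.7],
    [64,[-1.9,3.08,0],-2.3],
    [64,[-2.4,3.9,0],-2.9],
    [64,[-2.85,4.63,0],-3.5],
    [64,[-3.25,5.28,0],-4.1],
    [64,[-3.55,5.76,0],-4.6],
    [64,[-3.72,6.04,0],-4.74],
    [64,[-3.8,6.17,0],-4.74]
  ]
}}

```text
clock: 44.15
eef_pos: [0.5442, 0.4307, 0.1733]
tool_rot: [-0.434, 0.901, -0.0, -0.001]
ft_force: [-1.0, -0.5, 0.0]
grip_width: 0.0638
```

{"fn": "move_arm", "kwargs": {
  "motion": [
    [64,[0,0,0],0],
    [64,[0,0,0.2],0],
    [64,[0,0,0.5],0],
    [64,[0,0,0.8],0],
    [64,[0,0,1.0],0],
    [64,[0,0,1.0],0],
    [64,[0,0,1.0],0],
    [64,[0,0,1.0],0],
    [64,[0,0,1.0],0],
    [64,[0,0,1.0],0]
  ]
}}

```text
clock: 45.15
eef_pos: [0.5453, 0.4294, 0.1256]
tool_rot: [-0.433, 0.901, 0.0, 0.001]
ft_force: [0.2, 0.1, 0.1]
grip_width: 0.064
```

```bash
python3 go.py pin .11 2.469;python3 -c "
from workcell import *
from h import *
for n in ['scene','top']:
    cv2.imwrite(f'pics/{n}14.png',camera(n)['color'][:,:,::-1])
crop('pics/scene14.png','pics/d2.png',380,160,500,280,5)
crop('pics/top14.png','pics/d1.png',340,150,530,330,4)"
```

```text
t 45.15 tcp [0.5453 0.4294 0.1256] head 2.467 j [ 0.67  0.69  0.43  1.31 -0.   -0.23] w 0.0640 F [0.2 0.1 0.1]
shift [-0.    0.04  0.31] dist mm 16.0 roll -0.02 (alt 29.98)
```

View pics/d2.png

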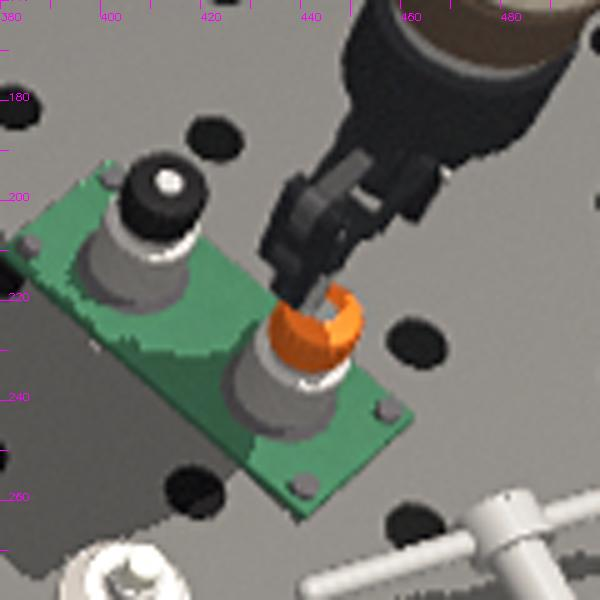

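View pics/d1.png

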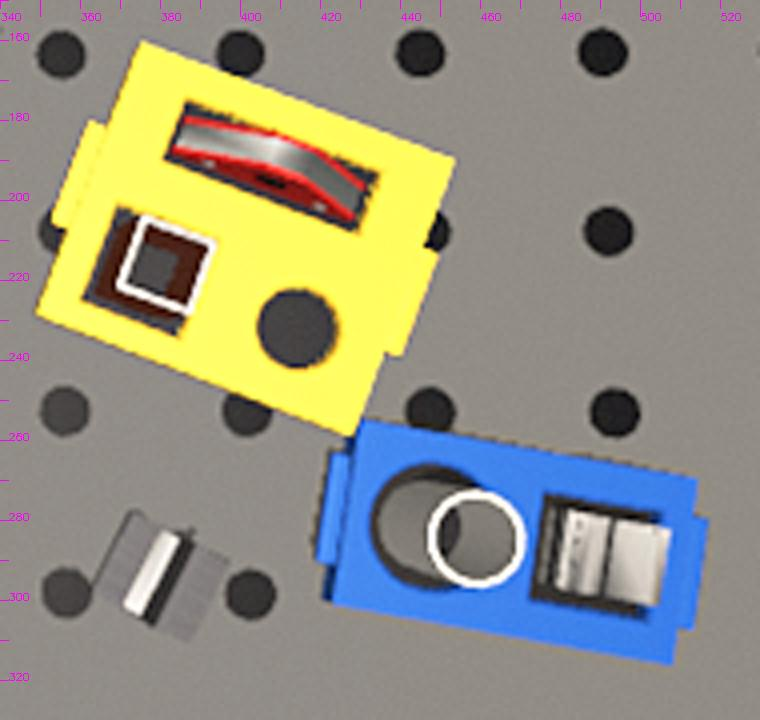

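```bash
python3 -c "
from h import *
print('pipe top',p('top',[.438,-.2906,.08]))
print('orange',p('scene',[.5439,.4307,.082]),'black',p('scene',[.4877,.3601,.082]))
crop('pics/scene0.png','pics/d2.png',380,170,480,270,6)"
```

```text
pipe top [[458.37647847 284.78315156]]
orange [[443.25352337 221.13000723]] black [[412.45374494 195.11384895]]
```

View pics/d2.png

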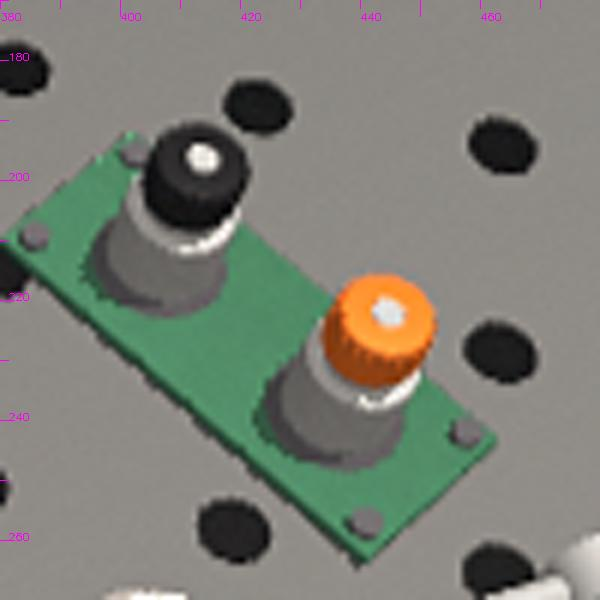

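```bash
python3 -c "
from h import *
a=w('scene',444.5,222.3,.082);b=w('top',101.6,231.5,.082);print(a,b)"; sed -i 's/pin=(.5439,.4307,0)/pin=(.5446,.4312,0)/' go.py; python3 go.py pin .058 2.469
```

```text
[0.54640633 0.43347384 0.082     ] [0.54282542 0.43250234 0.082     ]
t 45.25 tcp [0.5451 0.4293 0.1253] head 2.467 j [ 0.67  0.69  0.43  1.31 -0.   -0.23] w 0.0641 F [-0.2  0.5 -0.6]
shift [-0.02  0.03  1.35] dist mm 67.0 roll -0.02 (alt 29.98)
```

```bash
sed -i 's/pin=(.5446,.4312,0)/pin=(.5446,.4327,0)/' go.py; python3 go.py pin .058 2.469
```

```text
t 45.25 tcp [0.5451 0.4293 0.1253] head 2.467 j [ 0.67  0.69  0.43  1.31 -0.   -0.23] w 0.0641 F [-0.2  0.5 -0.6]
shift [-0.05  0.05  1.35] dist mm 67.0 roll -0.02 (alt 29.98)
```

{"fn": "move_arm", "kwargs": {
  "motion": [
    [64,[-0.05,0.05,0],0],
    [64,[-0.05,0.05,0.1],0],
    [64,[-0.05,0.05,0.3],0],
    [64,[-0.05,0.05,0.6],0],
    [64,[-0.05,0.05,0.85],0],
    [64,[-0.05,0.05,1.1],0],
    [64,[-0.05,0.05,1.25],0],
    [64,[-0.05,0.05,1.32],0],
    [64,[-0.05,0.05,1.34],0],
    [64,[-0.05,0.05,1.34],0]
  ]
}}

```text
clock: 46.25
eef_pos: [0.5448, 0.4328, 0.0582]
tool_rot: [-0.433, 0.901, 0.0, 0.0]
ft_force: [-0.3, 0.3, -0.1]
grip_width: 0.0637
```

{"fn": "move_arm", "kwargs": {
  "motion": [
    [55,[0,0,0],0],
    [48,[0,0,0],0],
    [43,[0,0,0],0],
    [39,[0,0,0],0],
    [36,[0,0,0],0],
    [33,[0,0,0],0],
    [30,[0,0,0],0],
    [28,[0,0,0],0],
    [25,[0,0,0],0],
    [25,[0,0,0],0]
  ]
}}

```text
clock: 47.25
eef_pos: [0.5445, 0.433, 0.0584]
tool_rot: [-0.433, 0.901, 0.0, 0.0]
ft_force: [-2.4, 1.0, 5.3]
grip_width: 0.0342
```

```bash
python3 go.py pin .058 2.469; python3 -c "
from workcell import *
from h import *
print(get_obs()['ft_torque'])
for n in ['scene','top']:
    cv2.imwrite(f'pics/{n}15.png',camera(n)['color'][:,:,::-1])
crop('pics/scene15.png','pics/d2.png',380,160,500,280,5)"
```

```text
t 47.25 tcp [0.5445 0.433  0.0584] head 2.467 j [ 0.67  0.74  0.34  1.18  0.   -0.22] w 0.0342 F [-2.4  1.   5.3]
shift [ 0.   -0.01  0.01] dist mm 1.0 roll -0.02 (alt 29.98)
[0.21430636 0.62084056 0.01428887]
```

View pics/d2.png

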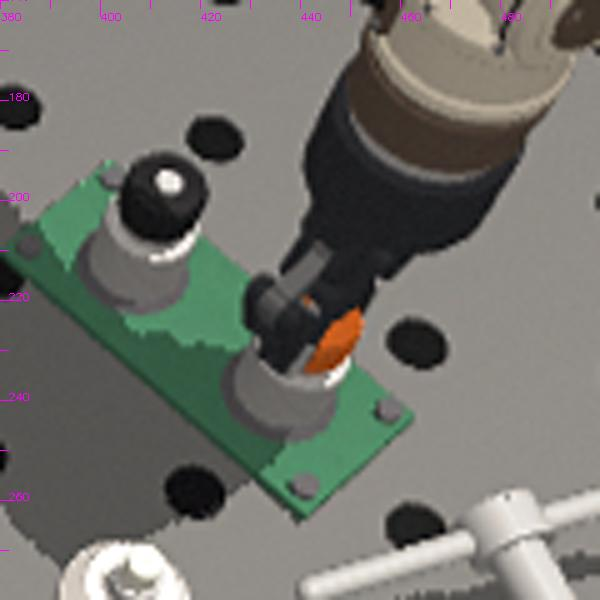

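```bash
python3 -c "
from h import *
print(p('scene',[[.5445+.018*.78,.433-.018*.62,.06],[.5445,.433,.082],[.5445,.433,.056]]))
h=2.467+1.571
for s in (-11,11): print(s,p('scene',[.5445+.02*.78+s/1e3*np.cos(h),.433-.02*.62+s/1e3*np.sin(h),.059]))"
python3 -c "
from h import *
crop('pics/scene15.png','pics/d2.png',415,200,460,245,13)"
```

```text
[[436.28518436 231.04220867]
 [444.30309442 221.53369789]
 [441.02727754 227.42867991]]
-11 [[439.38875535 235.06151135]]
11 [[431.79838492 228.49728219]]
```

View pics/d2.png

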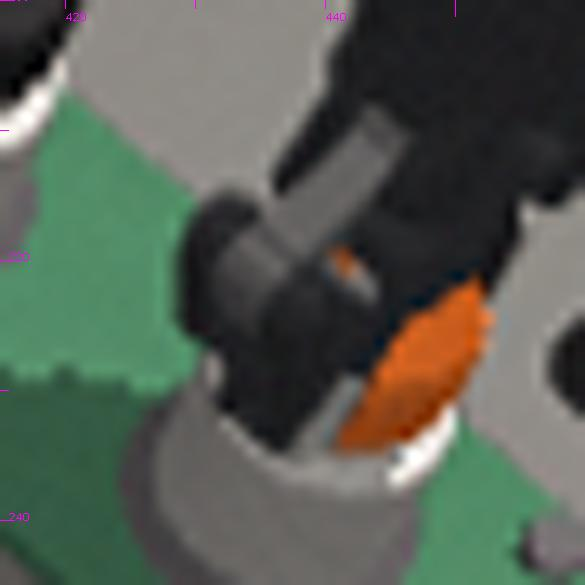

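{"fn": "move_arm", "kwargs": {
  "motion": [
    [15,[0,0,0],0],
    [15,[0,0,0],0],
    [15,[0,0,-0.03],0],
    [15,[0,0,-0.06],0],
    [15,[0,0,-0.1],0],
    [15,[0,0,-0.14],0],
    [15,[0,0,-0.18],0],
    [15,[0,0,-0.22],0],
    [15,[0,0,-0.25],0],
    [15,[0,0,-0.25],0]
  ]
}}

```text
clock: 48.35
eef_pos: [0.5446, 0.4324, 0.0707]
tool_rot: [-0.433, 0.901, -0.0, 0.0]
ft_force: [-1.4, 0.3, -3.3]
grip_width: 0.0349
```

```bash
python3 go.py pin .07 99; python3 -c "
from workcell import *
from h import *
print(get_obs()['ft_torque'])
for n in ['scene']:
    cv2.imwrite(f'pics/{n}16.png',camera(n)['color'][:,:,::-1])
crop('pics/scene16.png','pics/d2.png',415,190,460,245,11)"
```

```text
t 48.35 tcp [0.5446 0.4324 0.0707] head 2.467 j [ 0.67  0.73  0.36  1.2  -0.   -0.22] w 0.0349 F [-1.4  0.3 -3.3]
shift [-0.    0.    0.01] dist mm 1.0 roll 0.00 (alt 0.00)
[0.15510576 0.22214944 0.01734149]
```

View pics/d2.png

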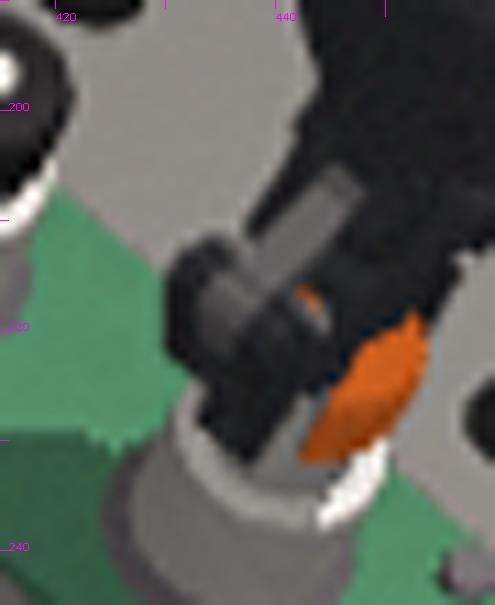

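{"fn": "move_arm", "kwargs": {
  "motion": [
    [15,[0,0,-0.08],0],
    [15,[0,0,-0.2],0],
    [15,[0,0,-0.35],0],
    [15,[0,0,-0.5],0],
    [15,[0,0,-0.7],0],
    [15,[0,0,-0.9],0],
    [15,[0,0,-1.2],0],
    [15,[0,0,-1.6],0],
    [15,[0,0,-2.0],0],
    [15,[0,0,-2.3],0]
  ]
}}

```text
clock: 49.4
eef_pos: [0.5451, 0.4328, 0.1879]
tool_rot: [-0.433, 0.901, 0.0, 0.001]
ft_force: [0.6, -0.3, -3.6]
grip_width: 0.0341
```

```bash
python3 go.py pinT .2 99; python3 -c "
from workcell import *
from h import *
print(get_obs()['ft_torque'])
for n in ['scene']:
    cv2.imwrite(f'pics/{n}17.png',camera(n)['color'][:,:,::-1])
crop('pics/scene17.png','pics/d2.png',390,140,490,250,6)"
```

```text
t 49.40 tcp [0.5451 0.4328 0.1879] head 2.467 j [ 0.67  0.67  0.56  1.46 -0.   -0.22] w 0.0341 F [ 0.6 -0.3 -3.6]
shift [10.23 -8.15 -0.26] dist mm 654.0 roll 0.00 (alt 0.00)
[ 0.03913332 -0.02133329 -0.03237318]
```

View pics/d2.png

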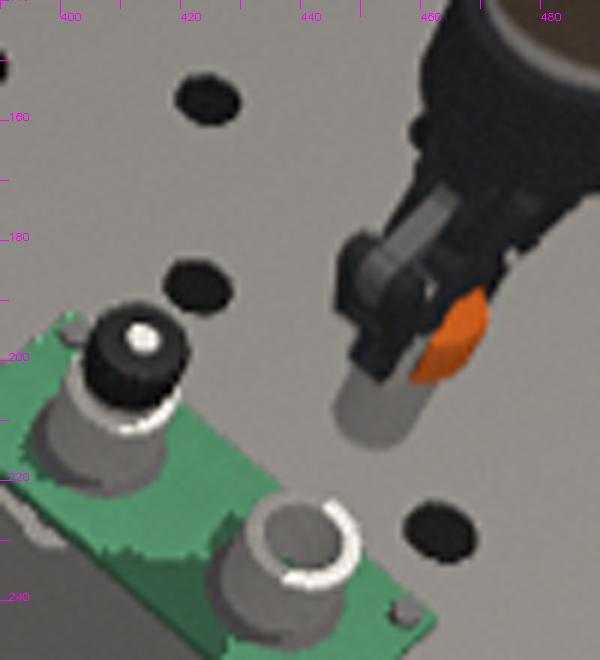

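{"fn": "move_arm", "kwargs": {
  "motion": [
    [15,[0.3,-0.24,0],0],
    [15,[0.7,-0.56,0],0],
    [15,[1.2,-0.96,0],0],
    [15,[1.8,-1.43,0],0],
    [15,[2.4,-1.91,0],0],
    [15,[3.0,-2.39,0],0],
    [15,[3.6,-2.87,0],0],
    [15,[4.2,-3.35,0],0],
    [15,[4.8,-3.82,0],0],
    [15,[5.4,-4.3,0],0]
  ]
}}

```text
clock: 50.45
eef_pos: [0.5436, 0.0859, 0.1858]
tool_rot: [-0.433, 0.901, -0.0, 0.0]
ft_force: [1.0, 0.3, -3.3]
grip_width: 0.0341
```

```bash
python3 go.py pinT .17 2.765
```

```text
t 50.45 tcp [0.5436 0.0859 0.1858] head 2.467 j [ 0.16  0.36  0.05  1.26 -0.   -0.74] w 0.0341 F [ 1.   0.3 -3.3]
shift [ 4.8  -3.84  0.32] dist mm 308.0 roll -2.85 (alt 27.15)
```

{"fn": "move_arm", "kwargs": {
  "motion": [
    [15,[0.5,-0.4,0],-0.3],
    [15,[1.1,-0.88,0],-0.6],
    [15,[1.7,-1.36,0],-0.9],
    [15,[2.3,-1.84,0],-1.2],
    [15,[2.9,-2.32,0],-1.6],
    [15,[3.5,-2.8,0],-2.0],
    [15,[4.0,-3.2,0.1],-2.4],
    [15,[4.4,-3.52,0.2],-2.7],
    [15,[4.7,-3.76,0.3],-2.85],
    [15,[4.8,-3.84,0.32],-2.85]
  ]
}}

```text
clock: 51.45
eef_pos: [0.5431, -0.2219, 0.1688]
tool_rot: [-0.561, 0.828, 0.0, -0.0]
ft_force: [-0.2, -0.4, -4.3]
grip_width: 0.0347
```

{"fn": "move_arm", "kwargs": {
  "motion": [
    [15,[0,0,0],0],
    [15,[0,0,0.2],0],
    [15,[0,0,0.5],0],
    [15,[0,0,0.8],0],
    [15,[0,0,1.1],0],
    [15,[0,0,1.3],0],
    [15,[0,0,1.4],0],
    [15,[0,0,1.4],0],
    [15,[0,0,1.4],0],
    [15,[0,0,1.4],0]
  ]
}}

```text
clock: 52.45
eef_pos: [0.5444, -0.2201, 0.1002]
tool_rot: [-0.562, 0.827, -0.001, 0.0]
ft_force: [1.2, 0.1, -3.6]
grip_width: 0.0341
```

```bash
python3 go.py pinT .0608 99; python3 -c "
from workcell import *
from h import *
print(get_obs()['ft_torque'])
for n in ['scene','top']:
    cv2.imwrite(f'pics/{n}18.png',camera(n)['color'][:,:,::-1])
crop('pics/scene18.png','pics/d2.png',100,120,230,250,5)"
```

```text
t 52.45 tcp [ 0.5444 -0.2201  0.1002] head 2.765 j [-0.38  0.49  0.02  1.1  -0.   -1.58] w 0.0341 F [ 1.2  0.1 -3.6]
shift [0.03 0.01 0.79] dist mm 39.0 roll 0.00 (alt 0.00)
[ 0.00657725 -0.01273018 -0.03478966]
```

View pics/d2.png

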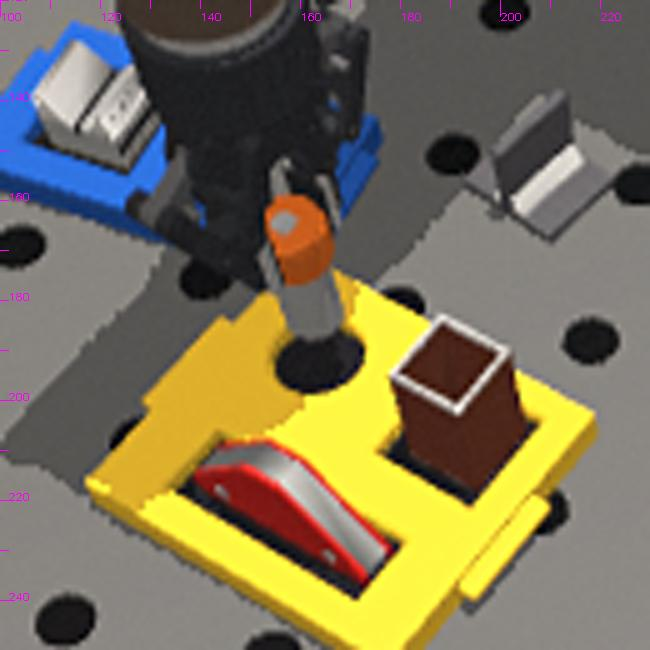

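```bash
python3 -c "
from h import *
print(p('scene',[[.5444,-.2201,.1238],[.5444,-.2201,.05],[.5437,-.2213,.01]]))
print('rim',p('scene',[.5437,-.2213,.02]))
print(w('scene',154.5,164.5,.1238))
crop('pics/top18.png','pics/d1.png',370,180,470,280,6)"
```

```text
[[156.61021069 163.7668452 ]
 [162.67338292 182.54456584]
 [165.32110881 191.62265203]]
rim [[164.57634133 189.32210731]]
[ 0.54730242 -0.22412278  0.1238    ]
```

View pics/d1.png

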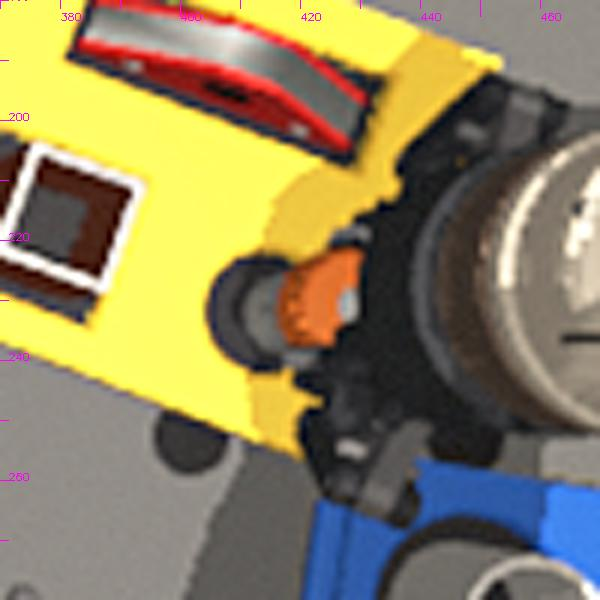

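{"fn": "move_arm", "kwargs": {
  "motion": [
    [15,[0.03,0.01,0.1],0],
    [15,[0.03,0.01,0.25],0],
    [15,[0.03,0.01,0.4],0],
    [15,[0.03,0.01,0.55],0],
    [15,[0.03,0.01,0.65],0],
    [15,[0.03,0.01,0.72],0],
    [15,[0.03,0.01,0.76],0],
    [15,[0.03,0.01,0.78],0],
    [15,[0.03,0.01,0.78],0],
    [15,[0.03,0.01,0.78],0]
  ]
}}

```text
clock: 53.55
eef_pos: [0.543, -0.2212, 0.0606]
tool_rot: [-0.562, 0.827, -0.0, 0.0]
ft_force: [0.0, 0.1, -4.3]
grip_width: 0.0342
```

```bash
python3 go.py pinT .0604 99; python3 -c "
from workcell import *
from h import *
print(get_obs()['ft_torque'])
for n in ['scene']:
    cv2.imwrite(f'pics/{n}19.png',camera(n)['color'][:,:,::-1])
crop('pics/scene19.png','pics/d2.png',100,120,230,250,5)"
```

```text
t 53.55 tcp [ 0.543  -0.2212  0.0606] head 2.765 j [-0.39  0.53 -0.03  1.01 -0.   -1.58] w 0.0342 F [ 0.   0.1 -4.3]
shift [-0.   -0.01  0.  ] dist mm 1.0 roll 0.00 (alt 0.00)
[-0.01240783 -0.00154638  0.03761247]
```

View pics/d2.png

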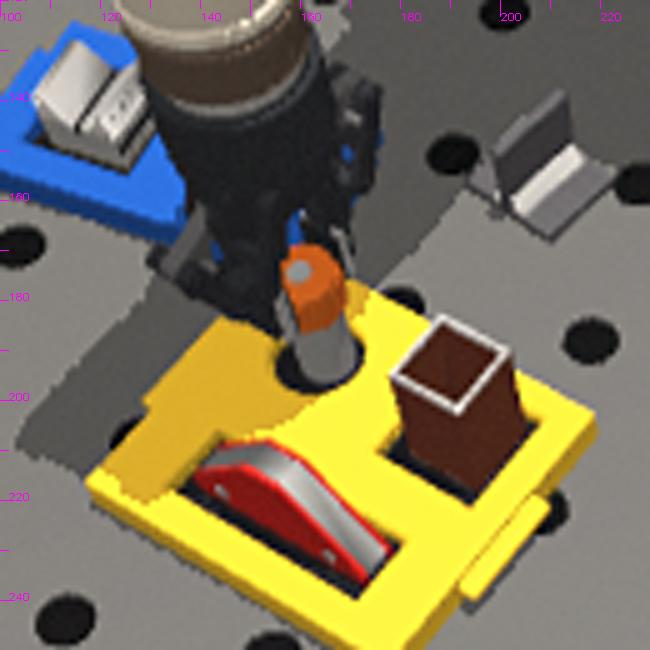

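{"fn": "move_arm", "kwargs": {
  "motion": [
    [15,[0,0,0.01],0],
    [15,[0,0,0.01],0],
    [15,[0,0,0.02],0],
    [15,[0,0,0.02],0],
    [15,[0,0,0.03],0],
    [15,[0,0,0.03],0],
    [15,[0,0,0.03],0],
    [15,[0,0,0.03],0],
    [15,[0,0,0.03],0],
    [15,[0,0,0.03],0]
  ]
}}

```text
clock: 54.6
eef_pos: [0.543, -0.2212, 0.0602]
tool_rot: [-0.562, 0.827, -0.001, 0.0]
ft_force: [-2.9, 0.8, 8.3]
grip_width: 0.0342
```

In contact with the floor; release.

{"fn": "move_arm", "kwargs": {
  "motion": [
    [15,[0,0,0.02],0],
    [15,[0,0,0.01],0],
    [15,[0,0,0.01],0],
    [36,[0,0,0.01],0],
    [40,[0,0,0.01],0],
    [46,[0,0,0.01],0],
    [52,[0,0,0.01],0],
    [58,[0,0,0.01],0],
    [60,[0,0,0.01],0],
    [60,[0,0,0.01],0]
  ]
}}

```text
clock: 55.6
eef_pos: [0.5427, -0.2211, 0.0582]
tool_rot: [-0.562, 0.827, 0.0, -0.0]
ft_force: [0.7, 0.6, 0.3]
grip_width: 0.0599
```

{"fn": "move_arm", "kwargs": {
  "motion": [
    [60,[0,0,-0.1],0],
    [60,[0,0,-0.3],0],
    [60,[0,0,-0.6],0],
    [60,[0,0,-0.9],0],
    [60,[0,0,-1.2],0],
    [60,[0,0,-1.6],0],
    [60,[0,0,-2.0],0],
    [60,[0,0,-2.3],0],
    [60,[0,0,-2.5],0],
    [60,[0,0,-2.5],0]
  ]
}}

```text
clock: 56.6
eef_pos: [0.5438, -0.2216, 0.1857]
tool_rot: [-0.562, 0.827, -0.002, 0.001]
ft_force: [1.1, 0.8, -0.7]
grip_width: 0.0602
```

{"fn": "move_arm", "kwargs": {
  "motion": [
    [60,[-0.5,0,0],0],
    [60,[-1.1,0,0],0],
    [60,[-1.8,0,0],0],
    [60,[-2.5,0,0],0],
    [60,[-3.2,0,0],0],
    [60,[-3.9,0,0],0],
    [60,[-4.5,0,0],0],
    [60,[-4.9,0,0],0],
    [60,[-5.0,0,0],0],
    [60,[-5.0,0,0],0]
  ]
}}

```text
clock: 57.6
eef_pos: [0.6344, 0.0116, 0.1827]
tool_rot: [-0.563, 0.827, 0.0, -0.001]
ft_force: [0.1, 0.6, 0.5]
grip_width: 0.0598
```

```bash
python3 go.py; python3 -c "
from workcell import *
from h import *
for n in ['scene','top']:
    cv2.imwrite(f'pics/{n}20.png',camera(n)['color'][:,:,::-1])
crop('pics/scene20.png','pics/d2.png',80,100,230,250,5)
crop('pics/top20.png','pics/d1.png',340,150,530,330,4)
print(p('top',[[.543,-.2212,.084],[.438,-.2906,.08],[.5752,-.1413,.08]]))"
```

```text
t 57.60 tcp [0.6344 0.0116 0.1827] head 2.766 j [ 0.02  0.53  0.31  1.35 -0.   -1.18] w 0.0598 F [0.1 0.6 0.5]
[[422.54236261 231.84076009]
 [458.37647847 284.78315156]
 [381.63819231 215.93333225]]
```

View pics/d2.png

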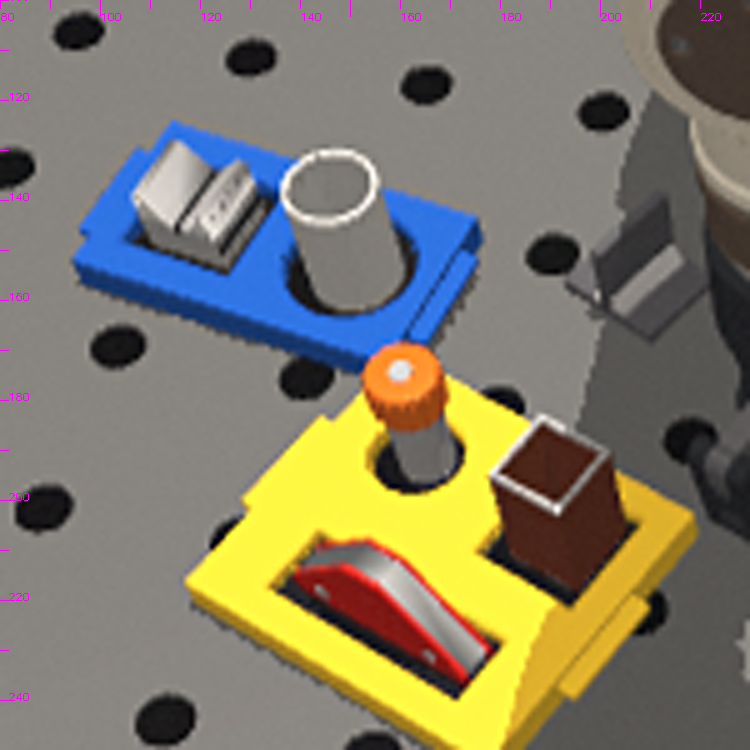

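View pics/d1.png

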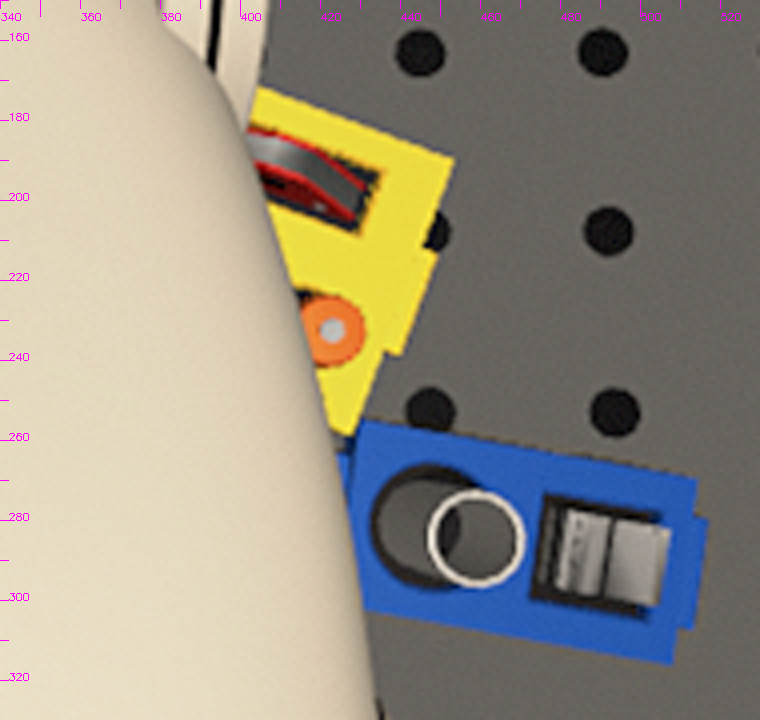

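View pics/top20.png

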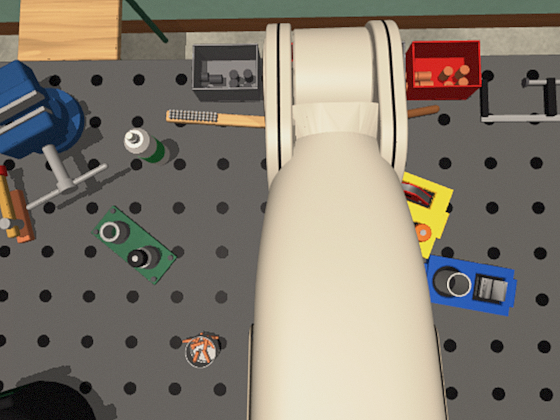

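```bash
python3 -c "
from workcell import *
print(job_done())"
```

```text
the job is handed in; nothing more can be done
None
```

I placed all five pieces in their pockets and handed the job in at about 58 s of the 122 s allowed. `job_done()` reports no verdict.

- **Yellow tray:** it holds the red magnetic square, the brown tube and the orange pin. The pin was drawn straight up out of its sleeve.
- **Blue tray:** it holds the grey pipe stub and the V-block.

**Final checks:**
- In the last pictures all five pieces look upright inside their pockets.
- For the pipe and pin, the top centres appear within about 1 px (about 2 mm) of where they should be. I judged the other pieces by eye in the enlarged crops.
- When I lowered the pin, the wrist force changed from about -4 N to +8 N, so it rested on the floor before I released it. The other four pieces were lowered to the height worked out from their grip. I saw no such force change for them.
- At hand-in the gripper was empty and clear of everything, and the black pin was still in its sleeve.

**Disagreements and gaps:**
- The two cameras disagreed by about 2 to 4 mm. I used the top camera throughout, except for the orange pin's starting position, where I averaged both.
- The pin's grip width read 34.2 mm on a 36 mm head. The other pieces read only about 0.5 to 1 mm under. The pin held firmly anyway.
- I did not re-check the flange in the final pictures because the arm hid it from the top camera. It was unmoved in the mid-job pictures, and no later move went down near it.

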